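# Stand the face-down phone up on its desk stand

## Task

My phone is lying face down on the desk. Stand it up on the phone stand the way it is meant to be used: the right way up with the camera end at the top, the bottom edge down in the two hooks and centred, the back leaning against the sloping plate and the screen facing out. Set it into its seat in the hand rather than dropping it, let go of it, and leave the other things on the desk where they are.

Things in the scene. Friction and masses are not known exactly. Their poses are not given: they have to be found in the camera images.
- phone: Smartphone in a blue case, 138 x 66 x 9 mm, about 180 g, loose. Starts face down on the desk: dark glass screen below, blue back with a small dark camera strip in one corner up. Origin: middle of the screen face; z out of the back, x along the length to the camera end (its top), y across. It fills x -69..69, y -33..33, z 0..9 mm; the strip (x 47, y 23 mm) is practically flush.
- phone_foot (a point): Middle of the phone's bottom (charging) edge face: x -69, y 0, z 4.5 mm in the phone's frame, axes as the phone's.
- stand: Dark grey metal phone stand, stuck to the desk. Origin: centre of the underside of its base plate (110 deep x 84 wide x 6 mm); front towards its -x, z up. A flat backrest plate, 56 wide, 85 long, 5 mm thick, rises from front to rear (+x) at 50 degrees to the desk, held from behind by a neck 36 mm wide. A phone on it sticks out some 50 mm past the plate's top.
- stand_seat (a point): On the stand: mid-width of the inner corner where the backrest's face meets the ledge; x -35, y 0, z 34 mm in the stand's frame, same axes. The ledge is two prongs (18 mm wide, at y -19 and 19) square to the plate, 18 mm deep inside, with hooked ends 4 mm thick, 10 mm above the ledge. A well-seated phone's foot is 4.5 mm from here, straight out from the plate.
- stand_top (a point): On the stand: middle of the upper edge of the backrest's face, 85 mm up the slope from stand_seat. Axes as the stand's.
- calculator: White desk calculator, 150 x 105 x 20 mm, loose bystander, lying flat. Origin: centre of the underside.
- mouse: Black wireless mouse, 104 x 58 x 35 mm, loose bystander. Origin: centre of the underside.
- stapler: Red and black stapler, 135 x 34 x 57 mm high, loose bystander. Origin: centre of the underside.
- notes: Block of sticky notes in three colours, 76 x 76 x 30 mm, loose bystander. Origin: centre of the underside.
- mug: White coffee mug, 80 mm across, 92 mm high, handle to its +y, loose bystander. Origin: centre of the underside.
- pen_cup: Square dark metal pen cup 80 x 80 x 95 mm with pens standing up to 165 mm high, loose bystander. Origin: centre of the underside.
- notebook: Small green notebook, 150 x 108 x 15 mm, loose bystander, lying flat. Origin: centre of the underside.
Things that resemble listed ones, but are neither listed nor needed, are in the scene too. Of the things that look like the phone, take the one that is farthest from the robot's base at the start.

How it is judged:
By the outcome, as a careful person would: the job done as asked, in the order asked, and still so for the second after the job is handed in, with the robot touching nothing.
It also fails if it takes over 64 s, if anything falls off the work surface, if the arm or the gripper's body presses on something with over 40 N, if the wrist force passes 120 N, or if a joint passes its speed limit or range.

## Robot

A 6-joint arm with a two-finger parallel gripper is mounted at the origin on the work surface. World frame = base frame: x ahead of the robot, y to its left, z up, the work surface at z = 0. Lengths are in mm, angles in rad, forces in N, time in s.
With the tool pointing down it reaches from about 350 to 775 mm from the base axis. Payload 7.3 kg.
Tool frame: the origin (TCP) lies between the finger pads; the fingertips stand 17 mm ahead of it and the grasp point (between the pads) lies 2 mm behind it; z points along the fingers, y is the direction in which the jaws open and shut (so a half turn about z gives the same grasp; the last joint's range is limited). The gripper opens to 92 mm and grips with 3 to 60 N. Pads are 19 mm wide; open, the fingers measure 130 mm over their backs; the gripper's body (75 mm by 190 mm) begins 47 mm behind the grasp point.
Start: joints at [1.004, 0.342, 1.524, -0, 1.275, -0.146], TCP at [214.445, 479.225, 243.741] pointing down, gripper open.
Joint ranges: [-2.53, 2.53], [-0.77, 2.02], [0.04, 2.7], [-1, 4.14], [0.28, 2.66], [-3.11, 3.11]. Speed limits (rad/s): [2.57, 2.57, 3.14, 3.14, 3.14, 3.14].

## Interface

Orientations are given as [roll, pitch, yaw] about the fixed x, y, z axes, in that order (R = Rz(yaw) Ry(pitch) Rx(roll)).
In Python, from plant import get_obs, capture, get_calibration, close_job gives the robot as it stands.
- The arm moves only by the tool carry_out, never from a script. Its argument "moves" is one flat list of numbers, 7 for each row, row after row: the shift along the tool's x, y, z normalised to -1 to 1, where 1 is 40 cm, then the turn, a rotation vector about the tool's x, y, z normalised to -1 to 1, where 1 is 30 degrees, then the opening, from 0 (shut) to 1 (fully open). A call has exactly 8 rows; each row is the pose to reach, as a shift and turn from the pose measured when the call began, along the tool's axes at that moment; what a row does not reach only later rows make up. A row lasts 1/10 s, in which the tool goes at most 50 mm and 8.59 degrees, less where a joint would pass 70% of its speed; a pose out of reach is approached as far as the arm can. A call with a number of a shift or a turn outside -1 to 1 is refused whole. A call with a gripper value outside its range is refused whole. The fingers move at their own pace and stop on an object; the grip force is fixed at half the most. Time passes only in rows, so rows that repeat a pose let the fingers close, or fill a call up. It gives the time, the measured TCP pose, the force and the opening at its end, in the units of the state.
- get_obs(): the state, without advancing time (a new reading comes with each control period).
- capture(name): name is "scene" or "top"; returns the picture (480x640x3 uint8, red, green, blue); there is no depth.
- get_calibration(name): a dict with "vfov" (degrees; the focal length in pixels is half the picture's height over the tangent of half this angle, whatever the lens; pixels are square), "cx", "cy" (the principal point, pixels), "dist" ([k1, k2, p1, p2, k3] as OpenCV has them; the pictures are not rectified), "cam_to_world" (4x4, takes a point from camera to world coordinates). Camera axes: x right, y up, looking along -z (the intrinsics and any distortion apply to the point x, -y, -z); pixel columns grow to the right and rows downward; lengths in mm; the calibration is good to about 2 mm. A picture is of the moment at which its call begins. get_calibration takes no time and is no camera call.
- close_job(): hands the job in, once; it reports no verdict.
The state is a dict: "time": time; "joint_positions": joint angles; "dq": joint speeds; "tau": joint torques, N m; "tool_pos": TCP position; "tcp_rot": TCP orientation; "contact_force": force on the tool from outside, world axes, zero at the start; "moment": the same for the moment, N m; "grip_width": finger opening in mm.
Only numpy, scipy, OpenCV 4.12 (cv2) and the standard library are available. Lean on these libraries where they do the work, as an engineer would, in place of code of your own. Each camera call takes 0.05 s, during which the arm holds its last target.

## Working session

There is one attempt and no reset: what is moved stays moved. The work goes in short steps, Python scripts to look and compute and a tool call to move; the robot and the scene stay as the last step left them, time stands still between calls to the robot, and variables do not carry over. Pictures are saved under pics/ and viewed, and the job is handed in when it is done.

Besides the shell and the picture viewer there is one more tool, called after ">>>" by a JSON object that holds its "method" and its "body", one argument or row to a line. carry_out: Moves the arm, as the interface text tells. Scaled input: -1 to 1 covers 40 cm each way for a shift and 30 degrees each way for a turn. Its arguments: {"type":"object","properties":{"moves":{"type":"array","items":{"type":"number"}}},"required":["moves"]}

```bash
ls; mkdir -p pics; python3 - <<'E'
from plant import *
import cv2
print(get_obs())
for n in("scene","top"):
    print(n,get_calibration(n))
    cv2.imwrite(f"pics/{n}0.png",capture(n)[:,:,::-1])
E
```

```text
pics
{'time': 0.0, 'joint_positions': array([ 1.00402484e+00,  3.42705611e-01,  1.52504311e+00,  3.19080932e-06,
        1.27539867e+00, -1.45989549e-01]), 'dq': array([-7.37129355e-05,  1.33763366e-04,  6.00257810e-06, -9.15492823e-04,
       -6.35834071e-04,  3.14199586e-04]), 'tau': array([-1.43244040e-03, -4.31248856e+01, -2.44211268e+01,  7.16570718e-02,
        5.60021424e-02, -4.80005224e-05]), 'tool_pos': array([214.20925522, 478.8802669 , 243.04472366]), 'tcp_rot': array([-3.14005490e+00, -2.29188029e-04,  2.72080961e+00]), 'contact_force': array([-0.84409598,  0.14554166,  0.43520929]), 'moment': array([ 0.00744219, -0.02113596,  0.01836199]), 'grip_width': 91.47015299217495}
scene {'vfov': 42.95550816323181, 'cx': 318.52090624361847, 'cy': 232.68437787190157, 'dist': array([-0.11606547,  0.        ,  0.        ,  0.        ,  0.        ]), 'cam_to_world': array([[ 2.04794947e-01, -7.78355568e-01,  5.93482636e-01,
         1.49663755e+03],
       [ 9.78736357e-01,  1.70019032e-01, -1.14754831e-01,
        -1.64879214e+02],
       [-1.15832814e-02,  6.04364243e-01,  7.96623933e-01,
         1.34930754e+03],
       [ 0.00000000e+00,  0.00000000e+00,  0.00000000e+00,
         1.00000000e+00]])}
top {'vfov': 56.04880181295994, 'cx': 321.8902579320317, 'cy': 236.19966124942306, 'dist': array([-0.08347678,  0.        ,  0.        ,  0.        ,  0.        ]), 'cam_to_world': array([[ 1.09776888e-02,  9.86047207e-01, -1.66103569e-01,
         3.04532732e+02],
       [-9.99896760e-01,  1.23649124e-02,  7.31972151e-03,
         2.80774062e+00],
       [ 9.27144703e-03,  1.66006067e-01,  9.86081146e-01,
         1.46173245e+03],
       [ 0.00000000e+00,  0.00000000e+00,  0.00000000e+00,
         1.00000000e+00]])}
```

View pics/scene0.png

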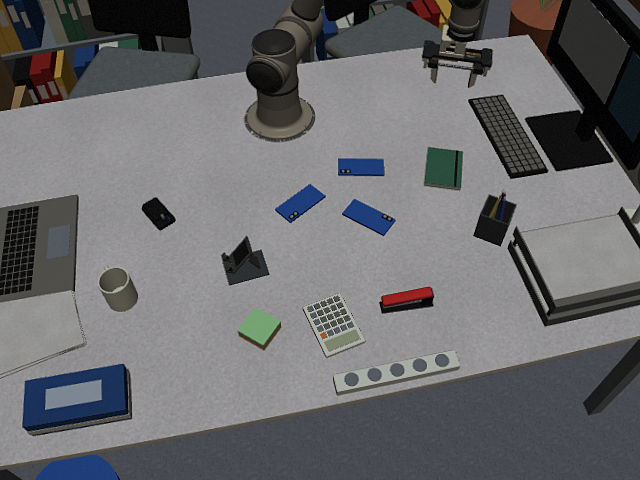

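View pics/top0.png

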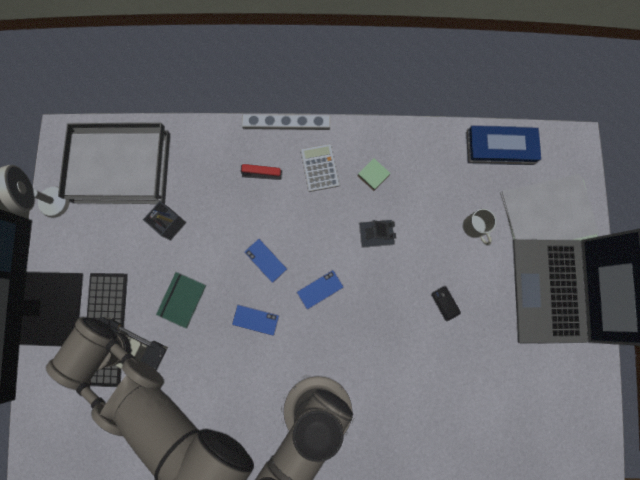

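The top picture shows three blue phones, at (266,260), (320,289) and (256,320). The robot base is near (318,405), so (266,260) looks farthest. The stand is at (378,233), and in the scene picture at (243,262). Next I'll zoom in on both.

```bash
cat > h.py <<'E'
import numpy as np, cv2
from plant import get_calibration
from scipy.spatial.transform import Rotation as Rot
def cal(n):
    c=get_calibration(n); f=240/np.tan(np.radians(c['vfov']/2))
    return np.array([[f,0,c['cx']],[0,f,c['cy']],[0,0,1]]),np.array(c['dist']),np.array(c['cam_to_world'])
F=np.diag([1.,-1,-1])
def proj(n,P):
    K,d,T=cal(n); R=F@T[:3,:3].T
    return cv2.projectPoints(np.atleast_2d(P).astype(float),cv2.Rodrigues(R)[0],-R@T[:3,3],K,d)[0][:,0]
def ray(n,uv):
    K,d,T=cal(n); u=cv2.undistortPoints(np.array(uv,float).reshape(-1,1,2),K,d)[:,0]
    v=np.c_[u,np.ones(len(u))]@F@T[:3,:3].T
    return T[:3,3],v
def onplane(n,uv,z):
    o,v=ray(n,uv); return o+v*((z-o[2])/v[:,2])[:,None]
def tri(uv1,uv2,n1="scene",n2="top"):
    o1,v1=ray(n1,[uv1]);o2,v2=ray(n2,[uv2]);A=np.c_[v1[0],-v2[0]]
    s=np.linalg.lstsq(A,o2-o1,rcond=None)[0];a=o1+s[0]*v1[0];b=o2+s[1]*v2[0]
    return (a+b)/2,np.linalg.norm(a-b)
E
python3 - <<'E'
from h import *
def crop(n,x,y,w,h,s,o):
    im=cv2.imread(f"pics/{n}0.png")[y:y+h,x:x+w]
    cv2.imwrite(o,cv2.resize(im,None,fx=s,fy=s,interpolation=cv2.INTER_CUBIC))
crop("scene",200,220,90,75,8,"pics/s_stand.png")
crop("top",345,200,70,60,10,"pics/t_stand.png")
for n in("scene","top"):
    im=cv2.imread(f"pics/{n}0.png").astype(int)
    m=((im[:,:,0]-im[:,:,2]>60)&(im[:,:,0]-im[:,:,1]>50)).astype(np.uint8)
    k,l,st,c=cv2.connectedComponentsWithStats(m)
    for i in range(1,k):
        if st[i,4]>300:
            ctr=cv2.findContours((l==i).astype(np.uint8),0,2)[0][0]
            r=cv2.minAreaRect(ctr);P=onplane(n,[r[0]],9)[0]
            print(n,st[i],r,P.round(1),np.hypot(*P[:2]).round())
E
```

```text
scene [338 159  46  16 624] ((360.6563720703125, 166.08917236328125), (45.0109977722168, 14.92238998413086), 1.3971810340881348) [278.9 203.7   9. ] 345.0
scene [276 184  49  38 754] ((299.9841003417969, 201.97833251953125), (18.869876861572266, 46.986534118652344), 53.74616622924805) [378.5  -1.1   9. ] 378.0
scene [343 199  52  36 792] ((368.4470520019531, 216.1021728515625), (48.95801544189453, 18.379802703857422), 27.407573699951172) [470.8 177.5   9. ] 503.0
scene [  36  455   82   25 1492] ((76.5, 467.0), (24.0, 81.0), 90.0) [1020.5 -627.9    9. ] 1198.0
top [249 240  37  41 678] ((265.2151184082031, 260.0528259277344), (39.92918395996094, 18.42885398864746), 47.48955154418945) [468.6 174.8   9. ] 500.0
top [298 275  44  33 710] ((319.73260498046875, 289.10784912109375), (18.677391052246094, 41.052337646484375), 58.570438385009766) [377.1  -2.9   9. ] 377.0
top [233 306  43  29 728] ((254.8894500732422, 319.71209716796875), (41.2294921875, 19.216527938842773), 14.534454345703125) [277.4 202.    9. ] 343.0
```

```bash
python3 - <<'E'
from h import *
a=cv2.imread("pics/scene0.png")[190:245,330:410];b=cv2.imread("pics/top0.png")[230:290,235:300]
cv2.imwrite("pics/s_ph.png",cv2.resize(a,None,fx=9,fy=9,interpolation=cv2.INTER_CUBIC))
cv2.imwrite("pics/t_ph.png",cv2.resize(b,None,fx=9,fy=9,interpolation=cv2.INTER_CUBIC))
E
```

```text
(no output)
```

View pics/s_stand.png

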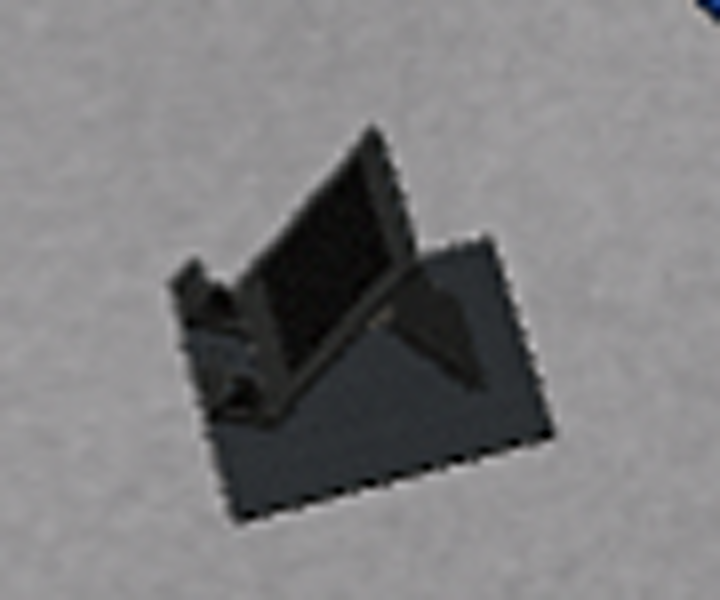

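View pics/t_stand.png

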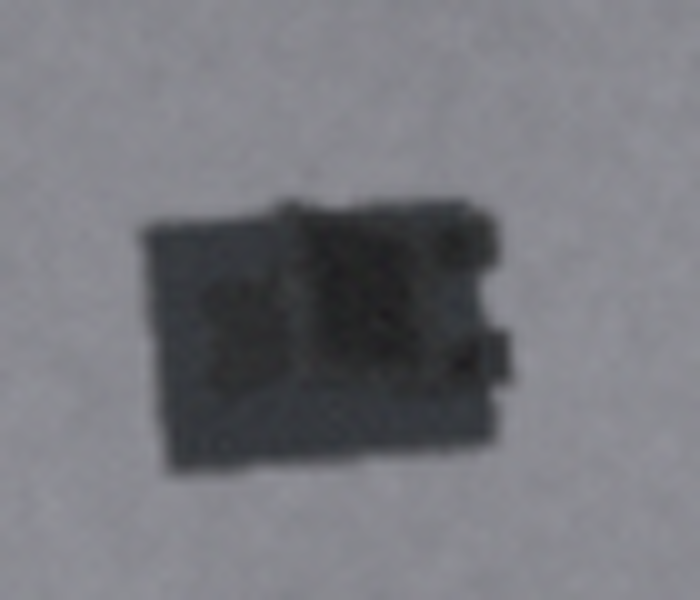

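View pics/s_ph.png

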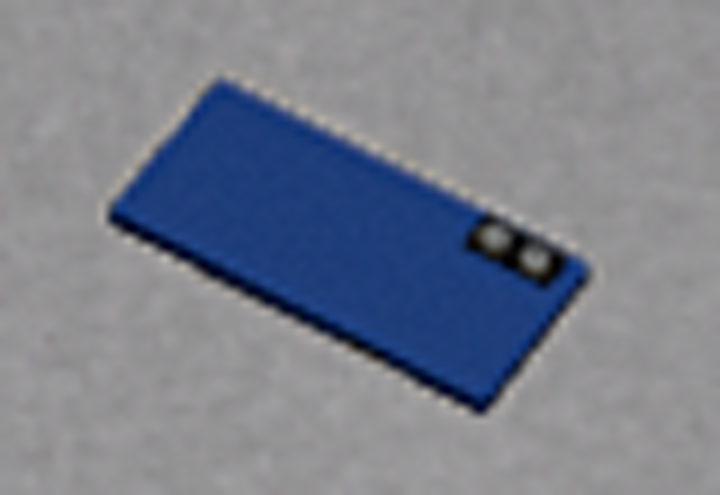

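View pics/t_ph.png

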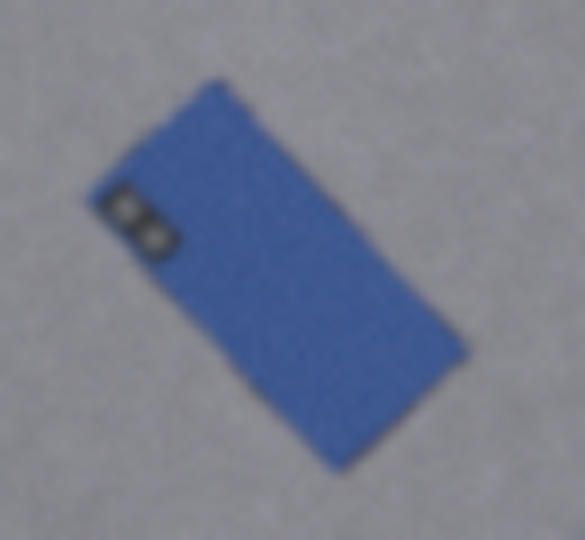

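Both views show the target phone's camera strip at its far, left end. In the top picture its blue corners are near (259,239), (245,252), (272,282) and (287,269). The stand's front hooks point right in the top picture, towards world -y. I'll fit both poses by corners from the two views.

```bash
cat > fit0.py <<'E'
from h import *
from scipy.optimize import least_squares
def px(l,s,ox,oy): return (np.array(l,float)+.5)/s-.5+[ox,oy]
# phone corners: camera-end(+x): order A(+x,+y strip) B(+x,-y) C(-x,-y) D(-x,+y)
tp=px([(92,198),(218,80),(470,352),(340,470)],9,235,230)
sp=px([(590,268),(484,404),(110,207),(222,78)],9,330,190)
# strip side: top strip at corner A(92,198); scene strip near corner (590,268)
obj=np.array([(69,33,9),(69,-33,9),(-69,-33,9),(-69,33,9)],float)
for a,b in zip(sp,tp): print("tri",*[x.round(1) for x in tri(a,b)])
def T(p,o):
    c,s=np.cos(p[2]),np.sin(p[2]);return np.c_[c*o[:,0]-s*o[:,1]+p[0],s*o[:,0]+c*o[:,1]+p[1],o[:,2]+p[3]]
def fit(obj_s,sp,obj_t,tp,p0):
    for w in((1,1),(1,0),(0,1)):
        f=lambda p:np.r_[w[0]*(proj("scene",T(p,obj_s))-sp).ravel(),w[1]*(proj("top",T(p,obj_t))-tp).ravel(),(0 if w==(1,1) else 1)*p[3]]
        r=least_squares(f,p0);print(w,r.x.round(2),np.degrees(r.x[2]).round(2),"rms",np.sqrt(np.mean(r.fun**2)).round(2))
        if w==(1,1): R=r.x
    return R
print("phone");fit(obj,sp,obj,tp,[470,176,.8,0])
# stand
c50,s50=np.cos(np.radians(50)),np.sin(np.radians(50))
top=lambda y:(-35+85*c50,y,34+85*s50)
S=[((-55,-42,6)),(55,-42,6),(55,42,6)]
# scene px: base: which corners?  stand +x -> world +y (scene right); stand -y -> world +x (scene down)
ss=px([(238,520),(553,433),(490,236),(374,127),(412,262)],8,200,220)
so=np.array([(-55,-42,3),(55,-42,3),(55,42,6),top(28),top(-28)],float)
ts=px([(172,470),(492,442),(146,232)],10,345,200)
to=np.array([(55,42,6),(-55,42,6),(55,-42,6)],float)
# top view: up=+x world=stand -y ; left=+y world=stand +x
print("stand");fit(so,ss,to,ts,[510,-90,1.6,0])
E
python3 fit0.py
```

```text
tri [496.3 245.4   6.8] 5.8
tri [540.  200.2   6.1] 3.5
tri [441.8 105.7   8.6] 2.9
tri [398.9 151.8  10.2] 4.3
phone
(1, 1) [469.14 176.07   0.76  -1.35] 43.52 rms 0.62
(1, 0) [ 4.7001e+02  1.7759e+02  7.5000e-01 -2.0000e-02] 43.21 rms 0.15
(0, 1) [ 4.6877e+02  1.7357e+02  7.6000e-01 -5.0000e-02] 43.8 rms 0.37
stand
(1, 1) [ 563.02 -186.05    1.68   -1.05] 96.29 rms 0.5
(1, 0) [ 5.6365e+02 -1.8541e+02  1.6800e+00 -4.0000e-02] 96.13 rms 0.26
(0, 1) [ 5.6287e+02 -1.8763e+02  1.6800e+00 -3.0000e-02] 96.01 rms 0.36
```

Poses: phone about (469,176) at yaw 43.5°, stand about (563,-186) at yaw 96°. Their heights come out within 1.4 mm of the desk, so they hold up. To plan the tilted grasp I need the arm's kinematics, so I'll log joints and poses along the way and fit a model.

>>> {"method": "carry_out", "body": {
  "moves": [-0.4,-0.16,0,0.4,0.3,-0.8,1,-0.4,-0.16,0,0.4,0.3,-0.8,1,-0.4,-0.16,0,0.4,0.3,-0.8,1,-0.4,-0.16,0,0.4,0.3,-0.8,1,-0.4,-0.16,0,0.4,0.3,-0.8,1,-0.4,-0.16,0,0.4,0.3,-0.8,1,-0.4,-0.16,0,0.4,0.3,-0.8,1,-0.4,-0.16,0,0.4,0.3,-0.8,1]
}}

```text
time: 0.9
tool_pos: [333.1, 355.9, 243.4]
tcp_rot: [-2.968, -0.195, 3.126]
contact_force: [-0.7, -0.1, -1.1]
grip_width: 92.2
```

```bash
cat > log.py <<'E'
from plant import get_obs
import json,sys
o=get_obs();d=dict(t=o['time'],q=list(o['joint_positions']),p=list(o['tool_pos']),r=list(o['tcp_rot']),g=o['grip_width'])
open('log.jsonl','a').write(json.dumps(d)+"\n")
for k in d: print(k,d[k] if k in'tg' else [round(x,4) for x in d[k]])
print(o['contact_force'].round(1))
E
python3 log.py
python3 - <<'E'
import json
d=dict(t=0,q=[1.00402484e+00,  3.42705611e-01,  1.52504311e+00,  3.19080932e-06,1.27539867e+00, -1.45989549e-01],p=[214.20925522, 478.8802669 , 243.04472366],r=[-3.14005490e+00, -2.29188029e-04,  2.72080961e+00],g=91.5)
open('log.jsonl','a').write(json.dumps(d)+"\n")
E
```

```text
t 0.9
q [np.float64(0.6691), np.float64(0.4231), np.float64(1.4294), np.float64(-0.013), np.float64(1.5495), np.float64(-0.9016)]
p [np.float64(333.1416), np.float64(355.851), np.float64(243.3682)]
r [np.float64(-2.9679), np.float64(-0.1954), np.float64(3.1264)]
g 92.16800308961976
[-0.7 -0.1 -1.1]
```

```bash
cat > go.py <<'E'
from h import *
from plant import get_obs
def cur():
    o=get_obs(); return np.array(o['tool_pos']),Rot.from_euler('xyz',o['tcp_rot'])
def rel(p,R,show=True):
    p0,R0=cur(); s=R0.inv().apply(np.array(p)-p0)/400; w=np.degrees((R0.inv()*R).as_rotvec())/30
    if show: print("shift",s.round(4),"turn",w.round(3),"mm",np.linalg.norm(s)*400,"deg",np.linalg.norm(w)*30)
    return s,w
def grasprot(yaw,a,flip=1):
    # phone lying, x dir yaw; tool z=-sin a*px - cos a*z ; tool y = flip*phone y
    px=np.array([np.cos(yaw),np.sin(yaw),0]);py=np.array([-px[1],px[0],0]);z=np.array([0,0,1.])
    tz=-np.sin(a)*px-np.cos(a)*z; ty=flip*py
    return Rot.from_matrix(np.c_[np.cross(ty,tz),ty,tz])
E
python3 - <<'E'
from go import *
for fl in(1,-1):
  for a in (45,60): rel([500,205,200],grasprot(np.radians(43.6),np.radians(a),fl))
E
```

```text
shift [-0.4358 -0.361   0.088 ] turn [ 0.398  0.946 -1.408] mm 229.08198071622823 deg 52.26535724719432
shift [-0.4358 -0.361   0.088 ] turn [ 0.587  1.421 -1.362] mm 229.08198071622823 deg 61.61733721503853
shift [-0.4358 -0.361   0.088 ] turn [ 1.18  -0.497  4.429] mm 229.08198071622823 deg 138.30308641751688
shift [-0.4358 -0.361   0.088 ] turn [ 1.761 -0.728  4.27 ] mm 229.08198071622823 deg 140.28236821445552
```

Flip +1 is closer. I'll go part of the way there, which also adds data for the model.

>>> {"method": "carry_out", "body": {
  "moves": [-0.4,-0.36,0,0.4,0.9,-1,1,-0.4,-0.36,0,0.4,0.9,-1,1,-0.4,-0.36,0,0.4,0.9,-1,1,-0.4,-0.36,0,0.4,0.9,-1,1,-0.4,-0.36,0,0.4,0.9,-1,1,-0.4,-0.36,0,0.4,0.9,-1,1,-0.4,-0.36,0,0.4,0.9,-1,1,-0.4,-0.36,0,0.4,0.9,-1,1]
}}

```text
time: 1.7
tool_pos: [491.8, 212.9, 237.9]
tcp_rot: [-2.985, -0.754, -2.668]
contact_force: [0.1, 0.7, 0.4]
grip_width: 91.6
```

```bash
python3 log.py
cat > kin.py <<'E'
from h import *
import json
from scipy.optimize import least_squares
# links: base height/offset, J1 z, then J2 about y etc.  pitch angles from vertical, + forward
def fk(q,P):
    h,x1,y1,L1,x3,L2,x4,D,y5,c5=P[:10]; off=P[10:16] if len(P)>10 else np.zeros(6)
    q=np.array(q)+off
    Rz=lambda a:Rot.from_euler('z',a);Ry=lambda a:Rot.from_euler('y',a)
    R=Rz(q[0]);p=np.array([0,0,h])+R.apply([x1,y1,0])
    R=R*Ry(q[1]);p=p+R.apply([0,0,L1])
    R=R*Ry(q[2]);p=p+R.apply([x3,0,L2])
    R=R*Rz(q[3]*SG[0]);R=R*Ry(q[4]);p=p+R.apply([x4,y5,0])
    R=R*Rz(q[5]*SG[1]);p=p+R.apply([0,0,D])
    return p,R
SG=[1,1]
E
cat > fitk.py <<'E'
import kin; from kin import *
L=[json.loads(l) for l in open('log.jsonl')]
for sg in((1,1),(1,-1),(-1,1),(-1,-1)):
    kin.SG=list(sg)
    # const tool rot
    R0=[fk(l['q'],[0]*10)[1].inv()*Rot.from_euler('xyz',l['r']) for l in L]
    print(sg,[r.as_euler('xyz',degrees=True).round(2).tolist() for r in R0])
E
python3 fitk.py
```

```text
t 1.7
q [np.float64(0.3862), np.float64(0.8183), np.float64(0.9337), np.float64(-0.2529), np.float64(2.1172), np.float64(-1.7692)]
p [np.float64(491.7747), np.float64(212.9251), np.float64(237.9237)]
r [np.float64(-2.9853), np.float64(-0.7541), np.float64(-2.6684)]
g 91.60245205365055
[0.1 0.7 0.4]
(1, 1) [[0.0, 0.0, 90.0], [-0.0, -0.0, 90.0], [0.0, -0.0, 90.0]]
(1, -1) [[0.0, 0.0, -13.31], [-0.0, -0.0, 73.27], [0.0, -0.0, -112.73]]
(-1, 1) [[1.17, -0.92, 89.96], [-0.0, 0.0, 90.0], [24.64, 1.55, 105.64]]
(-1, -1) [[1.17, -0.92, -13.36], [-0.0, 0.0, 73.27], [24.64, 1.55, -97.1]]
```

The rotation model (spherical wrist) is exact. Now I'll fit the link lengths and test whether the grasp and the placement can be reached.

```bash
cat > fitp.py <<'E'
import kin; from kin import *
L=[json.loads(l) for l in open('log.jsonl')]
pr=np.array([250,0,0,350,0,350,0,250,0,0.]);sg=np.array([300,5,80,300,5,300,5,200,80,.01])
def f(P): return np.r_[np.concatenate([(fk(l['q'],P)[0]-l['p'])/.5 for l in L]),(P-pr)/sg]
r=least_squares(f,pr);print(r.x.round(1),np.abs(r.fun[:3*len(L)]*.5).max())
J=r.jac;print(np.sqrt(np.diag(np.linalg.inv(J.T@J))).round(1))
np.save('P.npy',r.x)
E
python3 fitp.py
cat > ik.py <<'E'
from go import *
import kin
P=np.load('P.npy')
lo=np.array([-2.53,-.77,.04,-1,.28,-3.11]);hi=np.array([2.53,2.02,2.7,4.14,2.66,3.11])
W=Rot.from_euler('z',90,degrees=True)
from scipy.optimize import least_squares
def ik(p,R,q0=None,n=30):
    best=None;rng=np.random.default_rng(0);sols=[]
    for i in range(n):
        x0=q0 if (q0 is not None and i==0) else rng.uniform(lo,hi)
        def f(q):
            a,b=kin.fk(q,P);return np.r_[(a-p)/100,((b*W).inv()*R).as_rotvec()*3]
        r=least_squares(f,np.clip(x0,lo+1e-3,hi-1e-3),bounds=(lo,hi))
        e=r.fun
        if not any(np.allclose(r.x,s[0],atol=.02) for s in sols): sols.append((r.x,np.linalg.norm(e[:3])*100,np.degrees(np.linalg.norm(e[3:])/3)))
    sols.sort(key=lambda s:s[1]+3*s[2]);return sols
SP=np.array([563.,-186.,-0.]);SY=np.radians(96.2);A50=np.radians(50)
PH=np.array([469.3,176.,0]);PY=np.radians(43.55)
def seat_R():
    # phone rotation in world when seated
    c,s=np.cos(A50),np.sin(A50)
    M=np.c_[[c,0,s],[0,-1,0],[s,0,-c]]
    return Rot.from_euler('z',SY)*Rot.from_matrix(M)
def seat_p(dn=0,du=0):
    # phone origin seated: screen face mid. foot at seat+4.5 out; origin: screen face = 9 out, 69 up; dn extra out, du extra up slope
    c,s=np.cos(A50),np.sin(A50);out=np.array([-s,0,c]);up=np.array([c,0,s])
    v=np.array([-35,0,34.])+(9+dn)*out+(69+du)*up
    return SP+Rot.from_euler('z',SY).apply(v)
E
python3 - <<'E'
from ik import *
for a in (0,15,30,40,45,50,55,60):
  for xg in (45,):
    Rg=grasprot(PY,np.radians(a)); tl=Rot.from_euler('z',PY)
    ar=np.radians(a)
    zt=1.5+17*np.cos(ar)+9.5*np.sin(ar)
    # contact spot in tool frame: choose phone pt (xg,0,4.5) on tool axis
    tz=Rg.as_matrix()[:,2]; pt=PH+tl.apply([xg,0,0]); tcp=pt+tz*((zt-0)/tz[2]) if a<90 else None
    tcp=pt-tz*((zt-4.5)/np.cos(ar))+np.array([0,0,4.5])
    Rp=tl; rel_p=Rp.inv().apply(tcp-PH); rel_R=Rp.inv()*Rg
    s=ik(tcp,Rg)[0]; t2=seat_p(2,3)+seat_R().apply(rel_p); R2=seat_R()*rel_R
    s2=ik(t2,R2)[0]
    print(a,tcp.round(),s[0].round(2),round(s[1],1),round(s[2],1),"|",t2.round(),s2[0].round(2),round(s2[1],1),round(s2[2],1))
E
```

```text
[ 1.606e+02 -3.000e-01  9.060e+01  5.223e+02  2.000e-01  3.613e+02
  1.100e+00  3.035e+02 -1.420e+01  0.000e+00] 0.062031022692679016
[7.4 5.  8.6 4.8 5.  6.4 2.5 2.8 8.5 0. ]
0 [502. 207.  18.] [ 0.25  0.6   1.8   0.    0.73 -2.08] 0.0 0.0 | [ 558. -140.  119.] [-0.18  1.36  1.82  4.14  2.41  1.39] 61.3 15.1
15 [505. 210.  20.] [ 0.32  0.72  1.57 -0.13  1.09 -1.94] 0.0 0.0 | [ 558. -136.  121.] [-0.13  1.19  2.07  4.14  2.12  1.5 ] 69.9 20.3
30 [509. 214.  21.] [ 0.36  0.87  1.33 -0.2   1.43 -1.89] 0.0 0.0 | [ 557. -132.  125.] [-0.08  1.    2.24  4.14  1.79  1.59] 66.3 22.5
40 [512. 216.  21.] [ 0.39  0.99  1.17 -0.24  1.65 -1.88] 0.0 0.0 | [ 557. -130.  128.] [-0.07  0.88  2.3   4.14  1.58  1.61] 63.6 22.8
45 [513. 218.  20.] [ 0.4   1.04  1.09 -0.26  1.76 -1.88] 0.0 0.0 | [ 557. -129.  130.] [-0.06  0.83  2.32  4.14  1.48  1.61] 62.9 22.9
50 [515. 219.  20.] [ 0.41  1.1   1.   -0.28  1.87 -1.89] 0.0 0.0 | [ 557. -128.  132.] [ 0.17  0.81  1.57 -1.    1.49  0.77] 47.3 23.3
55 [517. 221.  19.] [ 0.42  1.17  0.92 -0.3   1.97 -1.9 ] 0.0 0.0 | [ 557. -127.  134.] [ 0.15  0.77  1.59 -1.    1.42  0.72] 39.0 20.3
60 [519. 223.  18.] [ 0.42  1.23  0.83 -0.33  2.08 -1.91] 0.0 0.0 | [ 556. -125.  137.] [ 0.13  0.72  1.62 -1.    1.35  0.68] 31.8 17.0
```

The grasp is reachable up to a 60° tilt, but seating at that tilt runs into joint 4's limit. I'll find which tilt the seat needs.

```bash
python3 - <<'E'
from ik import *
for a in (65,70,75,80,85,90,100):
    ar=np.radians(a)
    # tool in phone frame
    tz=np.array([-np.sin(ar),0,-np.cos(ar)]);ty=np.array([0,1,0.])
    for fl in(1,):
        M=np.c_[np.cross(ty,tz),ty,tz]
        for xg in(35,55):
          for d in (8,):
            relp=np.array([xg,0,4.5])-tz*d
            R2=seat_R()*Rot.from_matrix(M);t2=seat_p(2,3)+seat_R().apply(relp)
            s2=ik(t2,R2,n=20)[0];print(a,xg,t2.round(),s2[0].round(2),round(s2[1],1),round(s2[2],1))
E
```

```text
65 35 [ 559. -150.  124.] [ 0.06  0.7   1.65 -1.    1.25  0.63] 28.3 15.3
65 55 [ 558. -137.  139.] [ 0.08  0.68  1.65 -1.    1.27  0.63] 26.2 14.3
70 35 [ 559. -150.  124.] [ 0.03  0.67  1.68 -1.    1.18  0.6 ] 22.4 11.9
70 55 [ 558. -138.  139.] [ 0.06  0.65  1.69 -1.    1.2   0.6 ] 20.2 10.9
75 35 [ 559. -151.  125.] [ 0.01  0.63  1.72 -1.    1.1   0.58] 16.4 8.5
75 55 [ 558. -138.  140.] [ 0.03  0.61  1.73 -1.    1.12  0.58] 14.2 7.5
80 35 [ 559. -151.  125.] [-0.02  0.6   1.76 -1.    1.03  0.56] 10.1 5.1
80 55 [ 558. -138.  141.] [ 0.01  0.58  1.77 -1.    1.05  0.56] 7.9 4.0
85 35 [ 559. -152.  126.] [-0.04  0.57  1.8  -1.    0.95  0.54] 3.5 1.7
85 55 [ 558. -139.  141.] [-0.02  0.55  1.8  -1.    0.97  0.55] 1.3 0.6
90 35 [ 559. -152.  126.] [-0.07  0.55  1.81 -0.94  0.9   0.48] 0.0 0.0
90 55 [ 558. -139.  142.] [-0.05  0.53  1.79 -0.91  0.93  0.45] 0.0 0.0
100 35 [ 559. -153.  127.] [-0.15  0.51  1.76 -0.69  0.86  0.2 ] 0.0 0.0
100 55 [ 558. -141.  142.] [-0.13  0.49  1.74 -0.67  0.9   0.19] 0.0 0.0
```

The seat needs a tilt of at least about 88°, and the desk only allows about 60° when the phone lies face down. So the plan is:
1. Grip it across the width.
2. Lay it down face up, with the foot hinging on the desk.
3. Regrasp it from the screen side, and seat it from there.

First I'll check the reach for each of these.

```bash
python3 - <<'E'
from ik import *
def layR(psi,e):
    u=np.array([np.cos(psi),np.sin(psi),0]);tz=np.cos(e)*u-np.sin(e)*np.array([0,0,1.])
    # phone y for face-up: px=-u, pz=-z -> py = pz x px = z x u
    ty=np.cross([0,0,1.],u)
    return ty,tz
print("laydown")
for psi in (43.5,60,75,90,110):
  for e in (30,40):
   for pos in ((470,120),(500,160),(450,200)):
    for fl in(1,-1):
     res=[]
     for z in(25,110):
      ty,tz=layR(np.radians(psi),np.radians(e));ty=ty*fl
      R=Rot.from_matrix(np.c_[np.cross(ty,tz),ty,tz])
      s=ik(np.array([*pos,z]),R,n=8)[0];res.append((s[1],s[2],s[0]))
     print(psi,e,pos,fl,[(round(a,1),round(b,1)) for a,b,_ in res],res[0][2].round(2))
print("seat")
for a in(120,140,150,160,180):
    ar=np.radians(a);tz=np.array([-np.sin(ar),0,-np.cos(ar)])
    for fl in(1,-1):
        ty=np.array([0,fl,0.]);M=np.c_[np.cross(ty,tz),ty,tz]
        for xg in(0,35):
            relp=np.array([xg,0,4.5])-tz*14
            s=ik(seat_p(0,0)+seat_R().apply(relp),seat_R()*Rot.from_matrix(M),n=10)[0]
            print(a,fl,xg,s[0].round(2),round(s[1],1),round(s[2],1))
E
```

```text
laydown
43.5 30 (470, 120) 1 [(np.float64(0.0), np.float64(0.0)), (np.float64(0.0), np.float64(0.0))] [-0.56  0.81  2.6   1.96  1.13  1.28]
43.5 30 (470, 120) -1 [(np.float64(0.0), np.float64(0.0)), (np.float64(0.0), np.float64(0.0))] [-0.56  0.81  2.6   1.96  1.13 -1.86]
43.5 30 (500, 160) 1 [(np.float64(0.0), np.float64(0.0)), (np.float64(0.0), np.float64(0.0))] [-0.39  0.79  2.53  2.08  1.13  1.39]
43.5 30 (500, 160) -1 [(np.float64(0.0), np.float64(0.0)), (np.float64(0.0), np.float64(0.0))] [-0.39  0.79  2.53  2.08  1.13 -1.75]
43.5 30 (450, 200) 1 [(np.float64(0.0), np.float64(0.0)), (np.float64(0.0), np.float64(0.0))] [-0.32  0.86  2.7   2.22  1.27  1.19]
43.5 30 (450, 200) -1 [(np.float64(0.0), np.float64(0.0)), (np.float64(0.0), np.float64(0.0))] [-0.32  0.86  2.7   2.22  1.27 -1.95]
43.5 40 (470, 120) 1 [(np.float64(0.0), np.float64(0.0)), (np.float64(0.0), np.float64(0.0))] [-0.46  0.64  2.53  1.95  0.88  1.54]
43.5 40 (470, 120) -1 [(np.float64(0.0), np.float64(0.0)), (np.float64(0.0), np.float64(0.0))] [-0.46  0.64  2.53  1.95  0.88 -1.6 ]
43.5 40 (500, 160) 1 [(np.float6
[... 7178 characters left out ...]
9  0.57  1.48  0.16  1.19  2.48] 0.0 0.0
150 1 0 [-0.59  0.67  1.41  0.28  1.3  -0.8 ] 0.0 0.0
150 1 35 [-0.56  0.63  1.41  0.28  1.33 -0.77] 0.0 0.0
150 -1 0 [-0.59  0.67  1.41  0.28  1.3   2.34] 0.0 0.0
150 -1 35 [-0.56  0.63  1.41  0.28  1.33  2.38] 0.0 0.0
160 1 0 [-0.64  0.75  1.33  0.38  1.45 -0.87] 0.0 0.0
160 1 35 [-0.62  0.7   1.35  0.38  1.47 -0.84] 0.0 0.0
160 -1 0 [-0.64  0.75  1.33  0.38  1.45  2.27] 0.0 0.0
160 -1 35 [-0.62  0.7   1.35  0.38  1.47  2.3 ] 0.0 0.0
180 1 0 [-0.73  0.91  1.19  0.55  1.74 -0.94] 0.0 0.0
180 1 35 [-0.71  0.86  1.22  0.56  1.75 -0.92] 0.0 0.0
180 -1 0 [-0.73  0.91  1.19  0.55  1.74  2.2 ] 0.0 0.0
180 -1 35 [-0.71  0.86  1.22  0.56  1.75  2.22] 0.0 0.0
```

Everything is reachable, with a mild configuration at foot direction about 110°. Now to the pre-grasp at a 57° tilt.

```bash
cat > g1.py <<'E'
from ik import *
a=np.radians(57)
Rg=grasprot(PY,a); zt=2.5+17*np.cos(a)+9.5*np.sin(a)
tcp=PH+Rot.from_euler('z',PY).apply([48,0,zt])
E
python3 - <<'E'
from g1 import *
print(tcp); rel(tcp+[0,0,70],Rg)
s=ik(tcp,Rg,n=6)[0];print(s)
E
```

```text
[504.08912283 209.07139146  19.72623399]
shift [-0.2704  0.0172  0.2547] turn [ 0.125  0.427 -0.386] mm 148.75810419819743 deg 17.67396286848803
(array([ 0.4111548 ,  1.15321995,  0.977206  , -0.31500844,  1.95926126,
       -1.88921854]), np.float64(8.56974010934567e-10), np.float64(6.704533554997166e-11))
```

>>> {"method": "carry_out", "body": {
  "moves": [-0.27,0.017,0.255,0.125,0.427,-0.386,1,-0.27,0.017,0.255,0.125,0.427,-0.386,1,-0.27,0.017,0.255,0.125,0.427,-0.386,1,-0.27,0.017,0.255,0.125,0.427,-0.386,1,-0.27,0.017,0.255,0.125,0.427,-0.386,1,-0.27,0.017,0.255,0.125,0.427,-0.386,1,-0.27,0.017,0.255,0.125,0.427,-0.386,1,-0.27,0.017,0.255,0.125,0.427,-0.386,1]
}}

```text
time: 2.5
tool_pos: [504.8, 209.2, 92.7]
tcp_rot: [-3.138, -0.99, -2.385]
contact_force: [0.4, 0.6, 0.1]
grip_width: 91.7
```

```bash
python3 log.py; python3 fitp.py; python3 - <<'E'
from g1 import *
from plant import capture
for n in("scene","top"):
    im=capture(n)[:,:,::-1].copy();cv2.imwrite(f"pics/{n}1.png",im)
rel(tcp,Rg)
a=cv2.imread("pics/scene1.png")[130:250,300:420];b=cv2.imread("pics/top1.png")[200:320,200:320]
cv2.imwrite("pics/c1.png",cv2.resize(np.hstack([a,b]),None,fx=3.3,fy=3.3,interpolation=cv2.INTER_CUBIC))
E
```

```text
t 2.5
q [np.float64(0.411), np.float64(1.1049), np.float64(0.8712), np.float64(-0.3385), np.float64(2.1005), np.float64(-1.9422)]
p [np.float64(504.7844), np.float64(209.2302), np.float64(92.6562)]
r [np.float64(-3.138), np.float64(-0.9898), np.float64(-2.385)]
g 91.73617596717543
[0.4 0.6 0.1]
[ 2.089e+02 -4.000e-01  6.520e+01  5.000e+02  2.920e+01  3.803e+02
  2.900e+00  2.978e+02  1.080e+01  0.000e+00] 1.6765128754428815
[2.8 3.2 5.8 2.7 3.  2.9 2.3 2.  5.8 0. ]
shift [-0.1497  0.0008  0.0983] turn [-0.     0.005 -0.002] mm 71.64999996486168 deg 0.16715849708512304
```

View pics/c1.png

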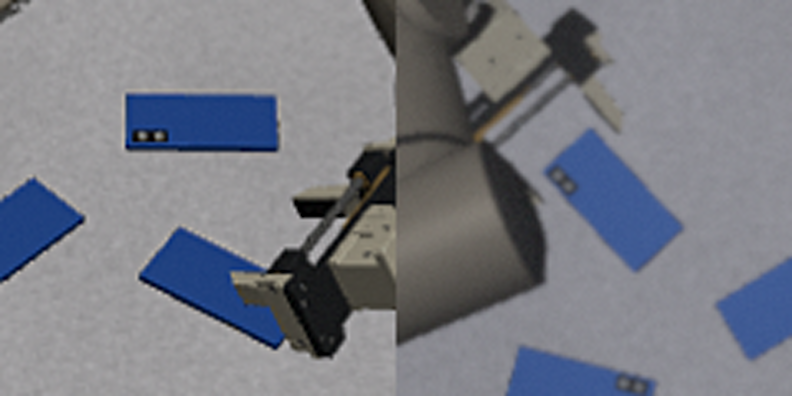

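The fingers straddle the camera end of the right phone. Descending.

>>> {"method": "carry_out", "body": {
  "moves": [-0.07,0,0.046,0,0,0,1,-0.11,0,0.07,0,0,0,1,-0.13,0,0.085,0,0,0,1,-0.14,0,0.092,0,0,0,1,-0.149,0,0.098,0,0,0,1,-0.149,0,0.098,0,0,0,1,-0.149,0,0.098,0,0,0,1,-0.149,0,0.098,0,0,0,1]
}}

```text
time: 3.4
tool_pos: [504.6, 208.9, 20.7]
tcp_rot: [-3.139, -0.991, -2.384]
contact_force: [-0.6, 0.2, 0.7]
grip_width: 91.8
```

```bash
python3 log.py; python3 -c "
from g1 import *
rel(tcp,Rg)"
```

```text
t 3.4
q [np.float64(0.4108), np.float64(1.1971), np.float64(0.8711), np.float64(-0.3231), np.float64(2.0145), np.float64(-1.909)]
p [np.float64(504.5919), np.float64(208.9386), np.float64(20.73)]
r [np.float64(-3.1389), np.float64(-0.991), np.float64(-2.3842)]
g 91.84889827491277
[-0.6  0.2  0.7]
shift [-0.0017  0.0011  0.0019] turn [-0.001  0.007 -0.003] mm 1.1305347470944982 deg 0.23505228464190675
```

Clear of the desk. Now I close the fingers, going down 1 mm while doing so.

>>> {"method": "carry_out", "body": {
  "moves": [-0.0017,0,0.0019,0,0,0,0.75,-0.0017,0,0.0019,0,0,0,0.6,-0.0017,0,0.0019,0,0,0,0.6,-0.0017,0,0.0019,0,0,0,0.6,-0.0017,0,0.0019,0,0,0,0.6,-0.0017,0,0.0019,0,0,0,0.6,-0.0017,0,0.0019,0,0,0,0.6,-0.0017,0,0.0019,0,0,0,0.6]
}}

```text
time: 4.2
tool_pos: [504.4, 208.7, 19.8]
tcp_rot: [-3.139, -0.991, -2.384]
contact_force: [0.5, 0.9, 1.0]
grip_width: 64.4
```

```bash
python3 log.py
```

```text
t 4.2
q [np.float64(0.4107), np.float64(1.1979), np.float64(0.8721), np.float64(-0.323), np.float64(2.0127), np.float64(-1.9085)]
p [np.float64(504.4369), np.float64(208.7443), np.float64(19.8043)]
r [np.float64(-3.1387), np.float64(-0.991), np.float64(-2.3844)]
g 64.39889062498204
[0.5 0.9 1. ]
```

>>> {"method": "carry_out", "body": {
  "moves": [0.02,0,-0.013,0,0,0,0.5,0.08,0,-0.05,0,0,0,0.5,0.16,0,-0.1,0,0,0,0.5,0.24,0,-0.155,0,0,0,0.5,0.29,0,-0.19,0,0,0,0.5,0.29,0,-0.19,0,0,0,0.5,0.29,0,-0.19,0,0,0,0.5,0.29,0,-0.19,0,0,0,0.5]
}}

```text
time: 5.0
tool_pos: [503.8, 208.7, 156.6]
tcp_rot: [-3.141, -0.994, -2.382]
contact_force: [0.1, 0.5, -2.6]
grip_width: 64.5
```

```bash
python3 log.py; python3 - <<'E'
from h import *
from plant import capture
for n in("scene","top"):
    im=capture(n)[:,:,::-1].copy();cv2.imwrite(f"pics/{n}2.png",im)
a=cv2.imread("pics/scene2.png")[110:230,330:450];b=cv2.imread("pics/top2.png")[190:310,190:310]
cv2.imwrite("pics/c2.png",cv2.resize(np.hstack([a,b]),None,fx=3.3,fy=3.3,interpolation=cv2.INTER_CUBIC))
E
```

```text
t 5.0
q [np.float64(0.4109), np.float64(1.0347), np.float64(0.8474), np.float64(-0.3603), np.float64(2.1925), np.float64(-1.9827)]
p [np.float64(503.77), np.float64(208.7008), np.float64(156.6006)]
r [np.float64(-3.1413), np.float64(-0.9936), np.float64(-2.382)]
g 64.5009402658346
[ 0.1  0.5 -2.6]
```

View pics/c2.png

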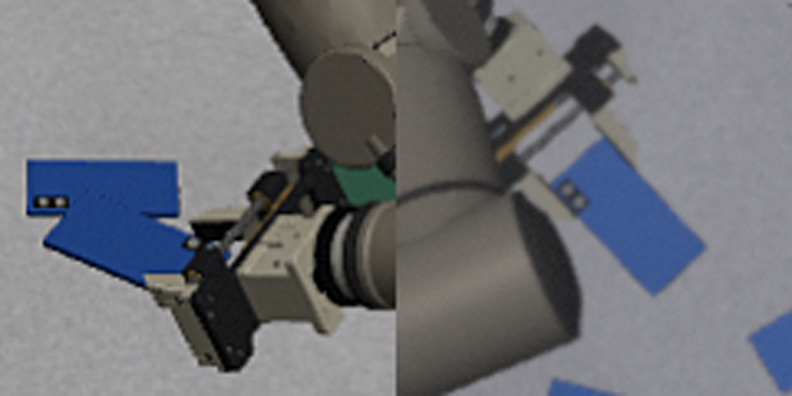

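The phone is held. Spinning it 180° about the tool axis puts the screen up and the foot down, at the same reachable tool tilt and without nearing a joint limit. I'll do that in 30° steps.

>>> {"method": "carry_out", "body": {
  "moves": [0,0,0,0,0,0.25,0.5,0,0,0,0,0,0.5,0.5,0,0,0,0,0,0.75,0.5,0,0,0,0,0,1,0.5,0,0,0,0,0,1,0.5,0,0,0,0,0,1,0.5,0,0,0,0,0,1,0.5,0,0,0,0,0,1,0.5]
}}

```text
time: 5.9
tool_pos: [503.8, 208.7, 156.5]
tcp_rot: [-2.487, -0.813, 3.089]
contact_force: [0.2, -0.5, -1.9]
grip_width: 65.1
```

>>> {"method": "carry_out", "body": {
  "moves": [0,0,0,0,0,0.25,0.5,0,0,0,0,0,0.5,0.5,0,0,0,0,0,0.75,0.5,0,0,0,0,0,1,0.5,0,0,0,0,0,1,0.5,0,0,0,0,0,1,0.5,0,0,0,0,0,1,0.5,0,0,0,0,0,1,0.5]
}}

```text
time: 6.7
tool_pos: [503.8, 208.7, 156.5]
tcp_rot: [-2.216, -0.435, 2.638]
contact_force: [0.1, -0.4, -2.2]
grip_width: 64.6
```

>>> {"method": "carry_out", "body": {
  "moves": [0,0,0,0,0,0.25,0.5,0,0,0,0,0,0.5,0.5,0,0,0,0,0,0.75,0.5,0,0,0,0,0,1,0.5,0,0,0,0,0,1,0.5,0,0,0,0,0,1,0.5,0,0,0,0,0,1,0.5,0,0,0,0,0,1,0.5]
}}

```text
time: 7.5
tool_pos: [503.8, 208.7, 156.5]
tcp_rot: [-2.147, -0.004, 2.333]
contact_force: [0.2, 0.3, -2.1]
grip_width: 64.8
```

```bash
python3 log.py
```

```text
t 7.5
q [np.float64(0.4109), np.float64(1.0353), np.float64(0.847), np.float64(-0.3606), np.float64(2.1931), np.float64(-0.4169)]
p [np.float64(503.7769), np.float64(208.6691), np.float64(156.4926)]
r [np.float64(-2.1472), np.float64(-0.004), np.float64(2.3332)]
g 64.82266563395886
[ 0.2  0.3 -2.1]
```

>>> {"method": "carry_out", "body": {
  "moves": [0,0,0,0,0,0.25,0.5,0,0,0,0,0,0.5,0.5,0,0,0,0,0,0.75,0.5,0,0,0,0,0,1,0.5,0,0,0,0,0,1,0.5,0,0,0,0,0,1,0.5,0,0,0,0,0,1,0.5,0,0,0,0,0,1,0.5]
}}

```text
time: 8.3
tool_pos: [503.8, 208.7, 156.5]
tcp_rot: [-2.213, 0.427, 2.03]
contact_force: [0.1, -0.7, -2.0]
grip_width: 64.7
```

>>> {"method": "carry_out", "body": {
  "moves": [0,0,0,0,0,0.25,0.5,0,0,0,0,0,0.5,0.5,0,0,0,0,0,0.75,0.5,0,0,0,0,0,1,0.5,0,0,0,0,0,1,0.5,0,0,0,0,0,1,0.5,0,0,0,0,0,1,0.5,0,0,0,0,0,1,0.5]
}}

```text
time: 9.1
tool_pos: [503.8, 208.7, 156.5]
tcp_rot: [-2.479, 0.808, 1.584]
contact_force: [-0.7, -0.4, -2.9]
grip_width: 64.6
```

>>> {"method": "carry_out", "body": {
  "moves": [0,0,0,0,0,0.25,0.5,0,0,0,0,0,0.5,0.5,0,0,0,0,0,0.75,0.5,0,0,0,0,0,1,0.5,0,0,0,0,0,1,0.5,0,0,0,0,0,1,0.5,0,0,0,0,0,1,0.5,0,0,0,0,0,1,0.5]
}}

```text
time: 9.9
tool_pos: [503.7, 208.7, 156.5]
tcp_rot: [-3.126, 0.994, 0.778]
contact_force: [-0.0, -0.1, -2.0]
grip_width: 64.7
```

```bash
python3 log.py; python3 - <<'E'
from h import *
from plant import capture
for n in("scene","top"):
    im=capture(n)[:,:,::-1].copy();cv2.imwrite(f"pics/{n}3.png",im)
a=cv2.imread("pics/scene3.png")[110:230,330:450];b=cv2.imread("pics/top3.png")[190:310,190:310]
cv2.imwrite("pics/c3.png",cv2.resize(np.hstack([a,b]),None,fx=3.3,fy=3.3,interpolation=cv2.INTER_CUBIC))
E
```

```text
t 9.9
q [np.float64(0.4109), np.float64(1.0353), np.float64(0.847), np.float64(-0.3605), np.float64(2.1932), np.float64(1.1486)]
p [np.float64(503.7444), np.float64(208.6859), np.float64(156.4871)]
r [np.float64(-3.1259), np.float64(0.9944), np.float64(0.7784)]
g 64.71713046904786
[-0.  -0.1 -2. ]
```

View pics/c3.png

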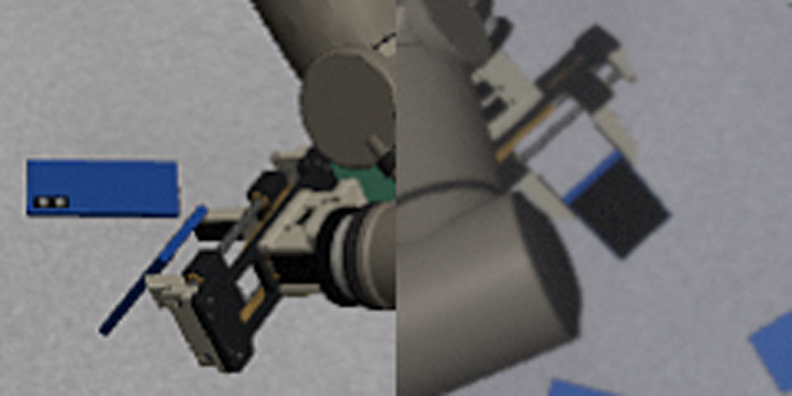

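The screen now faces up and the phone leans at about 64° with its foot low, as planned. Before hinging it down I'll work out the arc, and check clearance to the pen cup, the notebook and the second phone.

```bash
cat > arc.py <<'E'
from ik import *
import sys
R0=Rot.from_euler('xyz',[-3.1387,-.991,-2.3844]);p0=np.array([504.44,208.74,19.80])
RP=Rot.from_euler('z',PY)
# phone in tool frame (at grasp); lateral centre by jaw: phone y0 on tool axis
relR=R0.inv()*RP
c=RP.inv().apply(p0-PH);print("tcp in phone",c.round(1))
relp=R0.inv().apply(PH-p0); relp[1]=0
def phone_now():
    p,R=cur();return p+R.apply(relp),R*relR
E
python3 - <<'E'
from arc import *
pp,pR=phone_now();M=pR.as_matrix();print(pp.round(1),M.round(2))
H=pp+pR.apply([-69,0,9]);print("hinge",H.round(1),"elev",np.degrees(np.arcsin(M[2,0])).round(1),"foot yaw",np.degrees(np.arctan2(-M[1,0],-M[0,0])).round(1))
# check projection against pics
for n in("scene","top"):
    C=pp+pR.apply([[69,33,0],[69,-33,0],[-69,-33,0],[-69,33,0],[69,33,9],[69,-33,9],[-69,-33,9],[-69,33,9]])
    im=cv2.imread(f"pics/{n}3.png");u=proj(n,C)
    for i in range(4): cv2.line(im,*[tuple(np.round(x).astype(int).tolist()) for x in(u[i],u[(i+1)%4])],(0,255,255),1)
    globals()[n]=im
cv2.imwrite("pics/c4.png",cv2.resize(np.hstack([scene[110:230,330:450],top[190:310,190:310]]),None,fx=3.3,fy=3.3,interpolation=cv2.INTER_CUBIC))
# other things on desk (top cam, from first picture)
im=cv2.imread("pics/top0.png")
print("pencup base-ish",onplane("top",[(145,220),(163,238),(185,220)],95).round(),"phone2",onplane("top",[(298,289),(309,307),(343,289),(332,270)],9).round())
print("notebook",onplane("top",[(174,272),(206,286),(188,327),(157,312)],15).round(),"stapler",onplane("top",[(241,171),(281,173)],57).round())
E
```

```text
tcp in phone [48.  -0.5 19.8]
[476.5 182.9 120.5] [[ 0.3   0.69  0.66]
 [ 0.27 -0.72  0.64]
 [ 0.92 -0.01 -0.4 ]]
hinge [462.  169.8  53.7] elev 66.2 foot yaw -137.3
pencup base-ish [[579. 546.  95.]
 [523. 484.  95.]
 [580. 419.  95.]] phone2 [[377.  67.   9.]
 [320.  31.   9.]
 [378. -78.   9.]
 [439. -42.   9.]]
notebook [[425. 469.  15.]
 [382. 362.  15.]
 [251. 414.  15.]
 [296. 516.  15.]] stapler [[753. 257.  57.]
 [747. 127.  57.]]
```

View pics/c4.png

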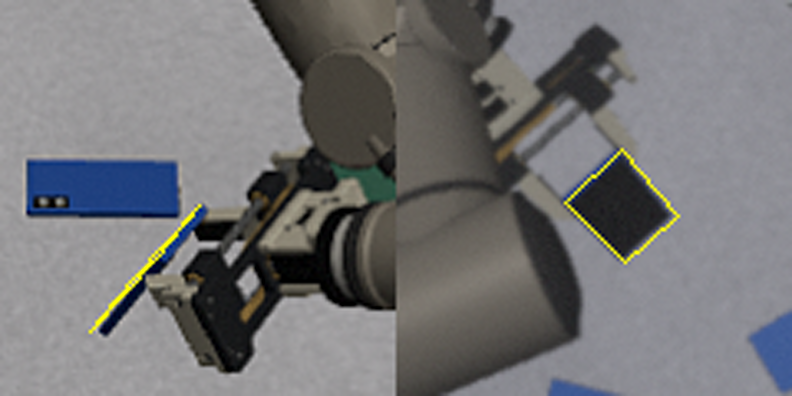

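```bash
cat > arc2.py <<'E'
from arc import *
pp,pR=phone_now();pt,R=cur();u=pR.as_matrix()[:,0].copy();u[2]=0;u/=np.linalg.norm(u)
z=np.array([0,0,1.])
piv_ph=np.array([39.5,0,5.5]); piv=pp+pR.apply(piv_ph); off=pt-piv
b0=np.arcsin(pR.as_matrix()[2,0])
def wp(H,b):
    # pivot rel to hinge: along phone x 108.5; z -3.5 (screen side, i.e. up-ish/back)
    px=np.cos(b)*u+np.sin(b)*z; up=-np.sin(b)*u+np.cos(b)*z
    return H+108.5*px+3.5*up+off
E
python3 - <<'E'
from arc2 import *
H0=pp+pR.apply([-69,0,9]);print("H0",H0,np.degrees(b0))
H=np.array([435,144,1.0])
p,R=cur()
for b in (np.degrees(b0),55,45,35,25,16,8):
    w=wp(H,np.radians(b)); s=ik(w,R,np.array([.41,1.03,.85,-.36,2.19,1.15]),n=3)[0]
    print(b,w.round(1),(R.inv().apply(w-p)/400).round(4),s[0].round(2),round(s[1],1))
E
```

```text
tcp in phone [48.  -0.5 19.8]
H0 [462.02156263 169.79702645  53.72048077] 66.23680413134659
66.23680413134659 [476.7 182.9 103.8] [0.0596 0.0006 0.1501] [ 0.39  1.02  1.04 -0.34  2.02  1.2 ] 0.0
55 [490.5 195.7  93.9] [0.1059 0.0017 0.124 ] [ 0.4   1.06  0.96 -0.34  2.05  1.2 ] 0.0
45 [501.5 205.8  82.2] [0.1506 0.0026 0.1087] [ 0.41  1.11  0.9  -0.34  2.08  1.2 ] 0.0
35 [510.7 214.4  68.1] [0.1974 0.0035 0.1015] [ 0.41  1.15  0.84 -0.33  2.09  1.2 ] 0.0
25 [518.1 221.2  52.1] [0.2447 0.0043 0.1025] [ 0.42  1.19  0.79 -0.33  2.1   1.2 ] 0.0
16 [522.8 225.6  36.3] [0.2865 0.0049 0.1104] [ 0.42  1.23  0.75 -0.33  2.11  1.2 ] 0.0
8 [525.5 228.   21.6] [0.3223 0.0054 0.1228] [ 0.42  1.26  0.73 -0.33  2.1   1.2 ] 0.0
```

>>> {"method": "carry_out", "body": {
  "moves": [0.04,0,0.06,0,0,0,0.5,0.055,0.0006,0.11,0,0,0,0.5,0.0596,0.0006,0.14,0,0,0,0.5,0.0596,0.0006,0.15,0,0,0,0.5,0.0596,0.0006,0.15,0,0,0,0.5,0.083,0.001,0.137,0,0,0,0.5,0.106,0.002,0.124,0,0,0,0.5,0.106,0.002,0.124,0,0,0,0.5]
}}

```text
time: 10.8
tool_pos: [491.0, 196.5, 94.6]
tcp_rot: [-3.127, 0.994, 0.777]
contact_force: [-0.2, 2.3, 5.3]
grip_width: 64.4
```

```bash
python3 log.py; python3 - <<'E'
from h import *
from plant import capture
for n in("scene","top"):
    im=capture(n)[:,:,::-1].copy();cv2.imwrite(f"pics/{n}5.png",im)
a=cv2.imread("pics/scene5.png")[130:250,310:430];b=cv2.imread("pics/top5.png")[200:320,200:320]
cv2.imwrite("pics/c5.png",cv2.resize(np.hstack([a,b]),None,fx=3.3,fy=3.3,interpolation=cv2.INTER_CUBIC))
E
```

```text
t 10.8
q [np.float64(0.403), np.float64(1.0696), np.float64(0.9525), np.float64(-0.3383), np.float64(2.0591), np.float64(1.1972)]
p [np.float64(491.0379), np.float64(196.4891), np.float64(94.5817)]
r [np.float64(-3.1271), np.float64(0.9943), np.float64(0.7774)]
g 64.39883448517777
[-0.2  2.3  5.3]
```

View pics/c5.png

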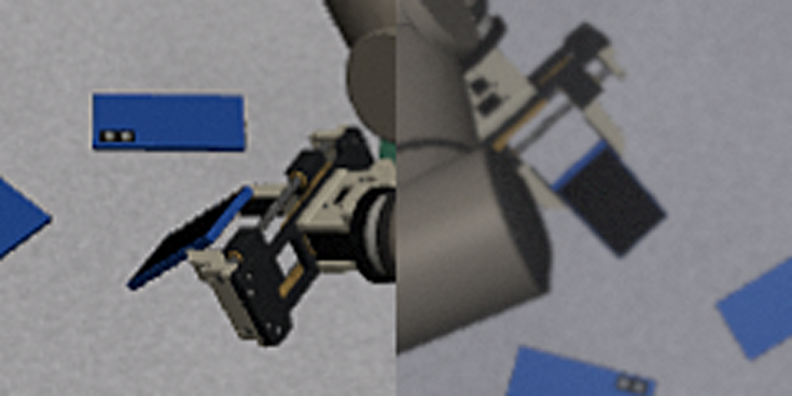

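The phone is pivoting on its foot with only about 5 N. I'll continue the arc.

```bash
python3 - <<'E'
from go import *
p,R=cur()
W=[[496,200.8,89],[501.5,205.8,82.2],[506.3,210.3,75.4],[510.7,214.4,68.1],[514.6,218,60.3],[518.1,221.2,52.1],[522.8,225.6,36.3],[525.5,228,21.6]]
for w in W: print((R.inv().apply(np.array(w)-p)/400).round(4))
E
```

```text
[ 0.0218  0.0008 -0.0066]
[ 0.0462  0.0014 -0.0129]
[ 0.0694  0.0017 -0.0174]
[ 0.0929  0.0021 -0.0201]
[ 0.1165  0.0025 -0.0206]
[ 0.1401  0.003  -0.0193]
[ 0.182   0.0035 -0.0113]
[0.2178 0.0041 0.0012]
```

>>> {"method": "carry_out", "body": {
  "moves": [0.022,0.001,-0.0066,0,0,0,0.5,0.046,0.0014,-0.013,0,0,0,0.5,0.069,0.0017,-0.0174,0,0,0,0.5,0.093,0.002,-0.02,0,0,0,0.5,0.1165,0.0025,-0.0206,0,0,0,0.5,0.14,0.003,-0.0193,0,0,0,0.5,0.161,0.003,-0.016,0,0,0,0.5,0.182,0.0035,-0.0113,0,0,0,0.5]
}}

```text
time: 11.7
tool_pos: [523.0, 225.6, 35.5]
tcp_rot: [-3.127, 0.994, 0.777]
contact_force: [1.1, 0.4, 0.0]
grip_width: 52.4
```

```bash
python3 log.py; python3 - <<'E'
from h import *
from plant import capture
for n in("scene","top"):
    im=capture(n)[:,:,::-1].copy();cv2.imwrite(f"pics/{n}6.png",im)
a=cv2.imread("pics/scene6.png")[130:250,310:430];b=cv2.imread("pics/top6.png")[200:320,200:320]
cv2.imwrite("pics/c6.png",cv2.resize(np.hstack([a,b]),None,fx=3.3,fy=3.3,interpolation=cv2.INTER_CUBIC))
from go import *
p,R=cur();print((R.inv().apply(np.array([525.5,228,21.6])-p)/400).round(4))
E
```

```text
t 11.7
q [np.float64(0.4206), np.float64(1.2296), np.float64(0.747), np.float64(-0.3307), np.float64(2.1068), np.float64(1.1974)]
p [np.float64(523.0063), np.float64(225.583), np.float64(35.4704)]
r [np.float64(-3.1271), np.float64(0.9936), np.float64(0.7775)]
g 52.398515985332665
[1.1 0.4 0. ]
[0.0323 0.0008 0.0086]
```

View pics/c6.png

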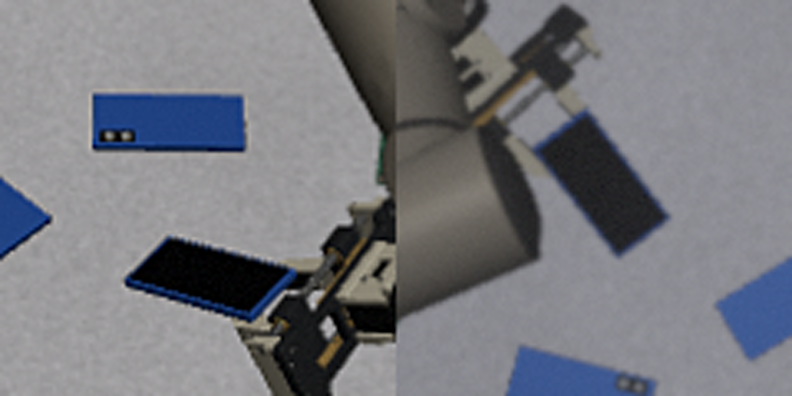

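The phone slipped from the pads near the end of the arc and now seems to lie face up; the fingers shut to 52 mm and there is no force. I'll back out along the tool axis, rise, and open.

>>> {"method": "carry_out", "body": {
  "moves": [0,0,-0.05,0,0,0,0.57,0,0,-0.1,0,0,0,0.57,-0.06,0,-0.15,0,0,0,0.6,-0.15,0,-0.2,0,0,0,1,-0.25,0,-0.26,0,0,0,1,-0.315,0,-0.3,0,0,0,1,-0.315,0,-0.3,0,0,0,1,-0.315,0,-0.3,0,0,0,1]
}}

```text
time: 12.6
tool_pos: [546.8, 246.4, 205.8]
tcp_rot: [-3.126, 0.995, 0.778]
contact_force: [0.0, 0.3, 0.3]
grip_width: 89.7
```

```bash
python3 log.py; python3 - <<'E'
from h import *
from plant import capture
for n in("scene","top"):
    im=capture(n)[:,:,::-1].copy();cv2.imwrite(f"pics/{n}7.png",im)
a=cv2.imread("pics/scene7.png")[130:250,310:430];b=cv2.imread("pics/top7.png")[200:320,200:320]
cv2.imwrite("pics/c7.png",cv2.resize(np.hstack([a,b]),None,fx=3.3,fy=3.3,interpolation=cv2.INTER_CUBIC))
E
```

```text
t 12.6
q [np.float64(0.4316), np.float64(1.1463), np.float64(0.4643), np.float64(-0.4388), np.float64(2.4522), np.float64(1.03)]
p [np.float64(546.7549), np.float64(246.379), np.float64(205.8471)]
r [np.float64(-3.1261), np.float64(0.9947), np.float64(0.7782)]
g 89.72981078345197
[0.  0.3 0.3]
```

View pics/c7.png

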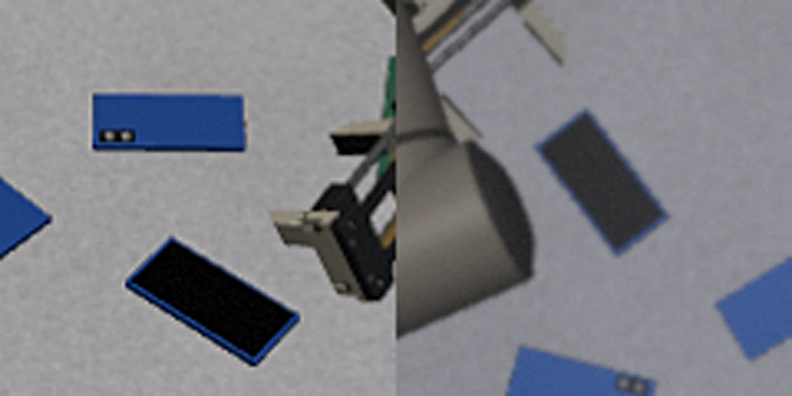

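The phone lies flat, screen up and in one piece, and its camera end still points away from the robot. I'll measure its pose.

```bash
python3 - <<'E'
from h import *
a=cv2.imread("pics/scene7.png")[195:250,340:410];b=cv2.imread("pics/top7.png")[225:285,235:290]
a=cv2.copyMakeBorder(a,0,5,0,0,cv2.BORDER_REPLICATE)
cv2.imwrite("pics/c8.png",cv2.resize(np.hstack([a,b]),None,fx=6.4,fy=6.4,interpolation=cv2.INTER_CUBIC))
E
```

```text
(no output)
```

View pics/c8.png

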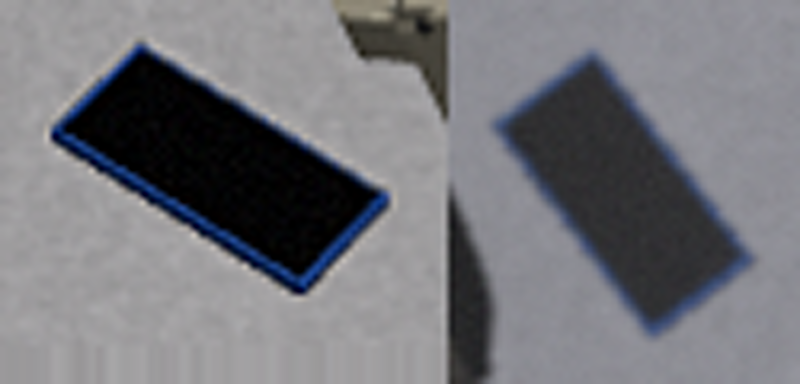

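```bash
python3 - <<'E'
exec(open('fit0.py').read().split('print("phone")')[0].split('# phone corners')[0])
exec("def T"+open('fit0.py').read().split("def T")[1].split('print("phone")')[0])
obj=np.array([(69,33,9),(69,-33,9),(-69,-33,9),(-69,33,9)],float)
sp=px([(389,196),(301,286),(53,131),(140,43)],6.4,340,195)
tp=px([(44,126),(144,48),(307,258),(205,337)],6.4,235,225)
for a,b in zip(sp,tp): print("tri",*[x.round(1) for x in tri(a,b)])
fit(obj,sp,obj,tp,[500,190,.6,0])
E
```

```text
tri [519.8 255.5   7.1] 2.4
tri [560.3 204.8   9.5] 1.1
tri [454.  120.1   8.3] 3.7
tri [413.3 170.2   8.6] 3.2
(1, 1) [486.77 187.88   0.67  -0.86] 38.58 rms 0.42
(1, 0) [ 4.8725e+02  1.8884e+02  6.7000e-01 -4.0000e-02] 38.22 rms 0.25
(0, 1) [ 4.8656e+02  1.8629e+02  6.8000e-01 -2.0000e-02] 38.91 rms 0.15
```

The phone is at (487, 187.5), yaw 38.6°, and its triangulated height is 8.4 mm, which fits. I'll regrasp it straight down from the screen side, at phone x = +15, after checking reach and the joint path.

```bash
cat > g2.py <<'E'
from ik import *
PH2=np.array([486.9,187.6,0]);PY2=np.radians(38.6)
# phone pose in world: origin = mid screen face, face up -> z=9
RPH=Rot.from_euler('z',PY2)*Rot.from_euler('x',np.pi)
pph=PH2+[0,0,9]
XG=15
Rg=RPH*Rot.from_matrix(np.diag([-1.,1,-1]))  # tz=+phone z(-)?? set below
# tool z = phone z dir (into back, i.e. world down): a=180 -> tz=+pz ; ty=py ; tx=ty x tz=px
Rg=RPH
tcp=pph+RPH.apply([XG,0,0]);tcp[2]=18.5
E
python3 fitp.py; python3 - <<'E'
from g2 import *
print(Rg.as_matrix().round(2),tcp)
s=ik(tcp,Rg,np.array([.4,.7,1.6,0,.9,1.]),n=4)[0];print(s)
s=ik(tcp+[0,0,90],Rg,s[0],n=1)[0];print(s)
rel(tcp+[0,0,90],Rg)
E
```

```text
[218.8   0.8  64.9 504.   40.  382.4   4.4 300.8  11.3   0. ] 0.7713608883418601
[1.4 1.3 4.2 1.5 1.9 1.5 1.8 1.2 4.2 0. ]
[[ 0.78  0.62  0.  ]
 [ 0.62 -0.78 -0.  ]
 [ 0.    0.   -1.  ]] [498.62280709 196.95819395  18.5       ]
(array([ 2.33549431e-01,  6.36976978e-01,  1.74450438e+00, -3.10071504e-10,
        7.60111296e-01,  1.13064867e+00]), np.float64(1.9051852289444615e-07), np.float64(5.199240307064065e-08))
(array([2.33549431e-01, 5.03215198e-01, 1.67488039e+00, 8.59327970e-16,
       9.63497068e-01, 1.13064867e+00]), np.float64(5.0741308969398825e-12), np.float64(8.867687835574111e-13))
shift [0.1076 0.0085 0.2733] turn [0.07  1.907 0.17 ] mm 117.55376474037595 deg 57.4724922333178
```

>>> {"method": "carry_out", "body": {
  "moves": [0,0,0,0.01,0.25,0.02,1,0,0,0,0.02,0.5,0.04,1,0.02,0,0.05,0.03,0.75,0.06,1,0.05,0,0.1,0.035,1,0.085,1,0.08,0,0.15,0.035,1,0.085,1,0.08,0,0.15,0.035,1,0.085,1,0.08,0,0.15,0.035,1,0.085,1,0.08,0,0.15,0.035,1,0.085,1]
}}

```text
time: 13.5
tool_pos: [522.9, 224.4, 144.4]
tcp_rot: [3.134, 0.475, 0.718]
contact_force: [-0.0, -0.9, 0.5]
grip_width: 91.5
```

```bash
python3 log.py|head -4; python3 -c "
from g2 import *
rel(tcp+[0,0,50],Rg)"
```

```text
t 13.5
q [np.float64(0.3594), np.float64(0.777), np.float64(1.1375), np.float64(-0.1687), np.float64(1.6722), np.float64(1.2318)]
p [np.float64(522.9478), np.float64(224.3814), np.float64(144.412)]
r [np.float64(3.1345), np.float64(0.475), np.float64(0.7176)]
shift [0.006  0.0102 0.2104] turn [0.033 0.907 0.086] mm 84.29927678438536 deg 27.33939932909304
```

>>> {"method": "carry_out", "body": {
  "moves": [0,0,0.02,0.01,0.25,0.02,1,0.001,0.002,0.06,0.015,0.5,0.04,1,0.003,0.005,0.12,0.025,0.75,0.06,1,0.006,0.01,0.18,0.033,0.907,0.086,1,0.006,0.01,0.21,0.033,0.907,0.086,1,0.006,0.01,0.21,0.033,0.907,0.086,1,0.006,0.01,0.21,0.033,0.907,0.086,1,0.006,0.01,0.21,0.033,0.907,0.086,1]
}}

```text
time: 14.3
tool_pos: [500.3, 197.9, 69.4]
tcp_rot: [3.14, -0.002, 0.674]
contact_force: [-0.5, -0.9, -0.6]
grip_width: 91.9
```

```bash
python3 log.py|head -4; python3 -c "
from g2 import *
rel(tcp,Rg)"
```

```text
t 14.3
q [np.float64(0.2343), np.float64(0.5653), np.float64(1.7044), np.float64(-0.0002), np.float64(0.8694), np.float64(1.131)]
p [np.float64(500.303), np.float64(197.9337), np.float64(69.4177)]
r [np.float64(3.1404), np.float64(-0.0022), np.float64(0.6742)]
shift [-0.0051 -0.0009  0.1273] turn [ 0.002 -0.004  0.001] mm 50.954748854396925 deg 0.14499859517121566
```

Descending slowly, then closing.

>>> {"method": "carry_out", "body": {
  "moves": [-0.003,0,0.05,0,0,0,1,-0.005,-0.001,0.09,0,0,0,1,-0.005,-0.001,0.11,0,0,0,1,-0.005,-0.001,0.12,0,0,0,1,-0.005,-0.001,0.127,0,0,0,1,-0.005,-0.001,0.127,0,0,0,0.85,-0.005,-0.001,0.127,0,0,0,0.7,-0.005,-0.001,0.127,0,0,0,0.5]
}}

```text
time: 15.1
tool_pos: [499.0, 197.1, 19.2]
tcp_rot: [3.14, -0.003, 0.674]
contact_force: [0.1, 0.0, 0.5]
grip_width: 72.1
```

>>> {"method": "carry_out", "body": {
  "moves": [0,0,0,0,0,0,0.5,0,0,0,0,0,0,0.5,0,0,0,0,0,0,0.5,0,0,0,0,0,0,0.5,0,0,0,0,0,0,0.5,0,0,0,0,0,0,0.5,0,0,0,0,0,0,0.5,0,0,0,0,0,0,0.5]
}}

```text
time: 15.9
tool_pos: [499.1, 197.1, 19.4]
tcp_rot: [3.14, -0.003, 0.674]
contact_force: [-0.4, -0.7, 5.1]
grip_width: 65.5
```

```bash
python3 log.py
```

```text
t 15.9
q [np.float64(0.2333), np.float64(0.642), np.float64(1.7425), np.float64(-0.0003), np.float64(0.7531), np.float64(1.1301)]
p [np.float64(499.1423), np.float64(197.0914), np.float64(19.3602)]
r [np.float64(3.1397), np.float64(-0.0034), np.float64(0.6743)]
g 65.50394064607953
[-0.4 -0.7  5.1]
```

Regrasped at 65.5 mm. Now I plan the lift and the transit to a pose above and out from the seat.

```bash
python3 fitp.py; cat > seat.py <<'E'
from ik import *
relp=np.array([-15.5,0,10.4])
def tgt(dn,du): # tool target
    R=seat_R(); return seat_p(dn,du)-R.apply(relp),R
E
python3 - <<'E'
from seat import *
p,R=cur()
for dn,du in((100,60),(60,60),(4,50),(2,0)):
    t,Rt=tgt(dn,du);s=ik(t,Rt,np.array([-.7,.86,1.2,.55,1.75,-.9]),n=3)[0];print(dn,du,t.round(1),s[0].round(2),round(s[1],2))
t,Rt=tgt(100,60);rel(t,Rt)
print(Rt.as_euler('xyz').round(3))
E
```

```text
[2.216e+02 0.000e+00 7.400e+01 5.048e+02 4.460e+01 3.799e+02 5.000e-01
 3.000e+02 2.300e+00 0.000e+00] 0.36400550439429935
[0.9 1.2 2.7 1.3 1.  0.8 1.  0.9 2.6 0. ]
100 60 [ 566.6 -219.4  221.4] [-0.75  0.86  0.97  0.58  1.98 -0.81] 0.0
60 60 [ 563.3 -188.9  195.7] [-0.72  0.84  1.08  0.57  1.89 -0.84] 0.0
4 50 [ 559.4 -152.7  152.1] [-0.69  0.84  1.21  0.58  1.76 -0.89] 0.0
2 0 [ 562.7 -183.1  112.5] [-0.72  0.92  1.15  0.56  1.75 -0.92] 0.0
shift [-0.5165  0.9196 -0.5053] turn [ 0.841  1.516 -1.788] mm 467.8088865677509 deg 74.73193628518264
[ 3.142 -0.873  1.679]
```

>>> {"method": "carry_out", "body": {
  "moves": [0,0,-0.05,0,0,0,0.5,0,0,-0.15,0,0,0,0.5,-0.01,0.02,-0.27,0.08,0.15,-0.17,0.5,-0.04,0.07,-0.37,0.16,0.3,-0.34,0.5,-0.09,0.16,-0.43,0.24,0.45,-0.5,0.5,-0.14,0.26,-0.48,0.32,0.6,-0.67,0.5,-0.2,0.36,-0.5,0.4,0.72,-0.84,0.5,-0.25,0.45,-0.51,0.42,0.76,-0.9,0.5]
}}

```text
time: 16.7
tool_pos: [529.0, 13.0, 220.3]
tcp_rot: [-3.02, -0.44, 1.132]
contact_force: [1.6, 0.2, -3.1]
grip_width: 65.4
```

```bash
python3 log.py; python3 -c "
from seat import *
t,Rt=tgt(90,60);rel(t,Rt)"
```

```text
t 16.7
q [np.float64(-0.3746), np.float64(0.386), np.float64(1.6166), np.float64(0.4653), np.float64(1.2762), np.float64(-0.1312)]
p [np.float64(528.9799), np.float64(12.989), np.float64(220.3042)]
r [np.float64(-3.0197), np.float64(-0.4395), np.float64(1.1317)]
g 65.39608923574991
[ 1.6  0.2 -3.1]
shift [-0.4305  0.2969 -0.2256] turn [ 0.417  0.752 -0.88 ] mm 227.81717491791085 deg 36.89832300251969
```

>>> {"method": "carry_out", "body": {
  "moves": [-0.07,0.04,-0.06,0.07,0.12,-0.14,0.5,-0.15,0.1,-0.1,0.14,0.25,-0.29,0.5,-0.24,0.16,-0.14,0.21,0.38,-0.44,0.5,-0.32,0.22,-0.18,0.28,0.5,-0.59,0.5,-0.4,0.27,-0.21,0.35,0.63,-0.74,0.5,-0.43,0.297,-0.225,0.417,0.752,-0.88,0.5,-0.43,0.297,-0.225,0.417,0.752,-0.88,0.5,-0.43,0.297,-0.225,0.417,0.752,-0.88,0.5]
}}

```text
time: 17.5
tool_pos: [565.8, -211.5, 213.1]
tcp_rot: [-3.138, -0.874, 1.675]
contact_force: [0.1, 0.0, -1.9]
grip_width: 65.3
```

```bash
python3 log.py; cat > shot.py <<'E'
import sys
from seat import *
from plant import capture
k=sys.argv[1];dn,du=map(float,sys.argv[2:4])
p,R=cur();o=p+R.apply(relp)
ims=[]
for n,(y,x) in(("scene",(190,190)),("top",(190,335))):
    im=capture(n)[:,:,::-1].copy();cv2.imwrite(f"pics/{n}{k}.png",im);ims.append(im[y:y+100,x:x+100].copy())
    C=o+R.apply([[69,33,0],[69,-33,0],[-69,-33,0],[-69,33,0],[69,33,9],[69,-33,9],[-69,-33,9],[-69,33,9]])
    print(n,proj(n,C).round(0).tolist())
cv2.imwrite(f"pics/c{k}.png",cv2.resize(np.hstack(ims),None,fx=4,fy=4,interpolation=cv2.INTER_CUBIC))
t,Rt=tgt(dn,du);rel(t,Rt)
E
python3 shot.py 9 4 45
```

```text
t 17.5
q [np.float64(-0.745), np.float64(0.8532), np.float64(0.9972), np.float64(0.5757), np.float64(1.959), np.float64(-0.8166)]
p [np.float64(565.81), np.float64(-211.5331), np.float64(213.081)]
r [np.float64(-3.1377), np.float64(-0.874), np.float64(1.6745)]
g 65.31145779000096
[ 0.1  0.  -1.9]
scene [[244.0, 217.0], [237.0, 197.0], [208.0, 233.0], [213.0, 253.0], [247.0, 218.0], [241.0, 197.0], [211.0, 233.0], [217.0, 254.0]]
top [[380.0, 207.0], [383.0, 230.0], [407.0, 234.0], [404.0, 212.0], [377.0, 207.0], [380.0, 231.0], [404.0, 234.0], [402.0, 213.0]]
shift [-0.0403 -0.0005  0.2129] turn [-0.001  0.001  0.   ] mm 86.6835176526156 deg 0.052628741527798194
```

View pics/c9.png

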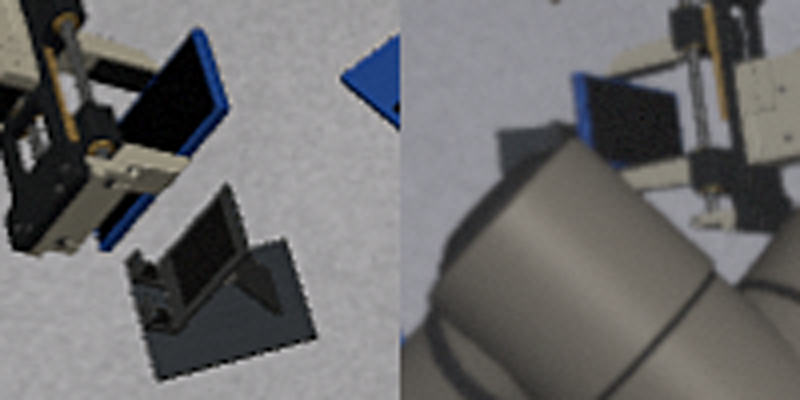

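In the scene picture the predicted phone corners are within about 1–2 px of what I see: camera-end corners near (247,217) and (240,197), foot corner near (215,252). I'll move to just off the plate, well up the slope, and compare there.

```bash
python3 -c "
from seat import *
t,Rt=tgt(10,40);rel(t,Rt)"
```

```text
shift [-0.0528 -0.0006  0.1979] turn [-0.001  0.001  0.   ] mm 81.94329829154847 deg 0.052628741527798194
```

>>> {"method": "carry_out", "body": {
  "moves": [-0.013,0,0.05,0,0,0,0.5,-0.026,0,0.1,0,0,0,0.5,-0.04,0,0.15,0,0,0,0.5,-0.047,0,0.175,0,0,0,0.5,-0.053,0,0.19,0,0,0,0.5,-0.053,0,0.198,0,0,0,0.5,-0.053,0,0.198,0,0,0,0.5,-0.053,0,0.198,0,0,0,0.5]
}}

```text
time: 18.4
tool_pos: [561.1, -164.1, 148.8]
tcp_rot: [3.14, -0.871, 1.68]
contact_force: [-0.7, -0.3, -1.1]
grip_width: 65.2
```

```bash
python3 log.py; python3 shot.py 10 4 0; python3 - <<'E'
from h import *
a=cv2.imread("pics/scene10.png")[200:290,205:285]
cv2.imwrite("pics/s10.png",cv2.resize(a,None,fx=6.6,fy=6.6,interpolation=cv2.INTER_CUBIC))
b=cv2.imread("pics/top10.png")[195:265,340:420]
cv2.imwrite("pics/t10.png",cv2.resize(b,None,fx=6,fy=6,interpolation=cv2.INTER_CUBIC))
E
```

```text
t 18.4
q [np.float64(-0.6994), np.float64(0.8572), np.float64(1.1777), np.float64(0.5711), np.float64(1.7781), np.float64(-0.8878)]
p [np.float64(561.0728), np.float64(-164.0662), np.float64(148.7973)]
r [np.float64(3.1404), np.float64(-0.8709), np.float64(1.6801)]
g 65.20246028346901
[-0.7 -0.3 -1.1]
scene [[266.0, 229.0], [259.0, 209.0], [230.0, 243.0], [236.0, 263.0], [269.0, 230.0], [262.0, 210.0], [233.0, 244.0], [239.0, 264.0]]
top [[361.0, 213.0], [363.0, 235.0], [388.0, 238.0], [385.0, 218.0], [358.0, 214.0], [361.0, 236.0], [386.0, 239.0], [383.0, 218.0]]
shift [-0.0997 -0.001   0.0169] turn [0.001 0.003 0.001] mm 40.45739940932683 deg 0.10039271809757305
```

View pics/s10.png

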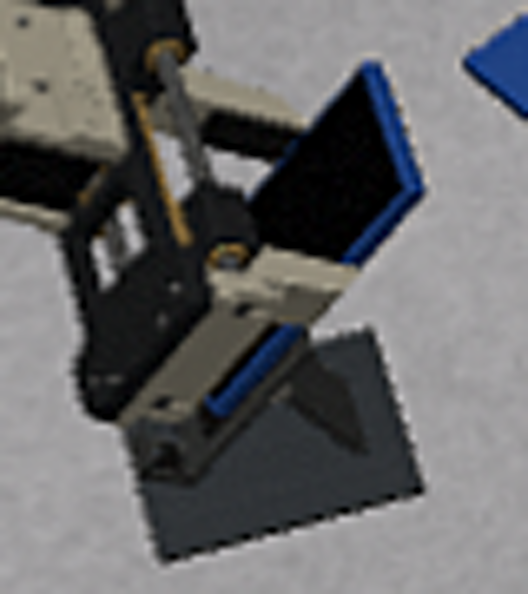

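View pics/t10.png

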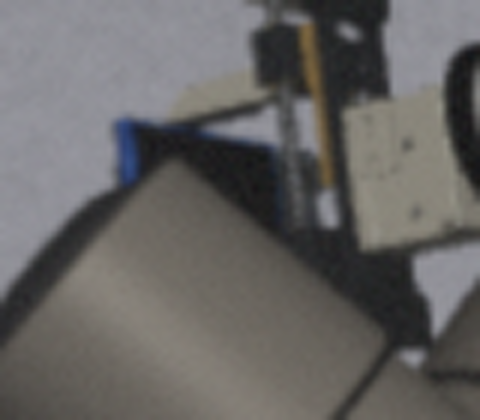

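```bash
python3 - <<'E'
from seat import *
p,R=cur();o=p+R.apply(relp)
C=o+R.apply([[69,33,9],[69,-33,9],[-69,33,0]])
obs=np.array([(424,190),(380,63),(207,409)])/6.6+[205,200]
print("phone obs-pred",(obs-proj("scene",C)).round(2))
x=p;print("px/mm",[(proj("scene",x+10*d)-proj("scene",x))[0].round(2)/10 for d in np.eye(3)])
# stand corners
c50,s50=np.cos(A50),np.sin(A50);top=lambda y:(-35+85*c50,y,34+85*s50)
S=np.array([(-55,-42,6),(55,-42,6),(55,42,6)]+[top(28),top(-28)],float)
W=SP+Rot.from_euler('z',SY).apply(S)
im0=np.array([(238,518),(553,431),(490,236),(374,127),(412,262)])
obs=(im0+.5)/8-.5+[200,220]
print("stand obs-pred",(obs-proj("scene",W)).round(2))
obs2=np.array([(165,560),(424,490),(373,328)])/6.6+[205,200]
print((obs2-proj("scene",W[:3])).round(2))
E
```

```text
phone obs-pred [[ 0.28 -0.81]
 [ 0.55 -0.12]
 [ 0.8  -1.16]]
px/mm [array([0.055, 0.314]), array([ 0.398, -0.068]), array([-0.042, -0.245])]
stand obs-pred [[ 1.01  0.18]
 [-0.17  0.37]
 [ 0.06  0.52]
 [ 0.6   0.29]
 [ 0.02  0.33]]
[[1.69 0.71]
 [0.38 1.18]
 [0.77 1.16]]
```

Both cameras show the held phone about 3–4 mm to the world -x side of the stand's centreline compared with the prediction. I'll correct by about +3.5 mm along tool y while moving down to 12 mm above the ledge, then recheck.

```bash
python3 -c "
from seat import *
t,Rt=tgt(5,14);rel(t+[3.5,.8,0],Rt)"
```

```text
shift [-0.0641  0.0079  0.0151] turn [0.001 0.003 0.001] mm 26.51569023513106 deg 0.10039271809757305
```

>>> {"method": "carry_out", "body": {
  "moves": [-0.01,0.004,0.003,0,0,0,0.5,-0.02,0.008,0.006,0,0,0,0.5,-0.03,0.008,0.009,0,0,0,0.5,-0.04,0.008,0.012,0,0,0,0.5,-0.05,0.008,0.014,0,0,0,0.5,-0.064,0.008,0.015,0,0,0,0.5,-0.064,0.008,0.015,0,0,0,0.5,-0.064,0.008,0.015,0,0,0,0.5]
}}

```text
time: 19.3
tool_pos: [565.5, -175.7, 125.1]
tcp_rot: [3.141, -0.871, 1.679]
contact_force: [-0.0, 0.5, -1.7]
grip_width: 65.3
```

```bash
python3 log.py; python3 - <<'E'
from seat import *
from plant import capture
p,R=cur();o=p+R.apply(relp)
im=capture("scene")[:,:,::-1].copy();cv2.imwrite("pics/scene11.png",im)
cv2.imwrite("pics/s11.png",cv2.resize(im[200:290,205:285],None,fx=6.6,fy=6.6,interpolation=cv2.INTER_CUBIC))
im=capture("top")[:,:,::-1].copy();cv2.imwrite("pics/top11.png",im)
C=o+R.apply([[69,33,9],[69,-33,9],[-69,33,0],[-69,33,9]])
print("pred crop px",((proj("scene",C)-[205,200]+.5)*6.6-.5).round(0).tolist())
E
```

```text
t 19.3
q [np.float64(-0.7081), np.float64(0.9023), np.float64(1.1524), np.float64(0.564), np.float64(1.7658), np.float64(-0.9048)]
p [np.float64(565.4726), np.float64(-175.7355), np.float64(125.0565)]
r [np.float64(3.1408), np.float64(-0.8714), np.float64(1.6795)]
g 65.32617041369949
[-0.   0.5 -1.7]
pred crop px [[401.0, 251.0], [356.0, 120.0], [184.0, 468.0], [203.0, 472.0]]
```

View pics/s11.png

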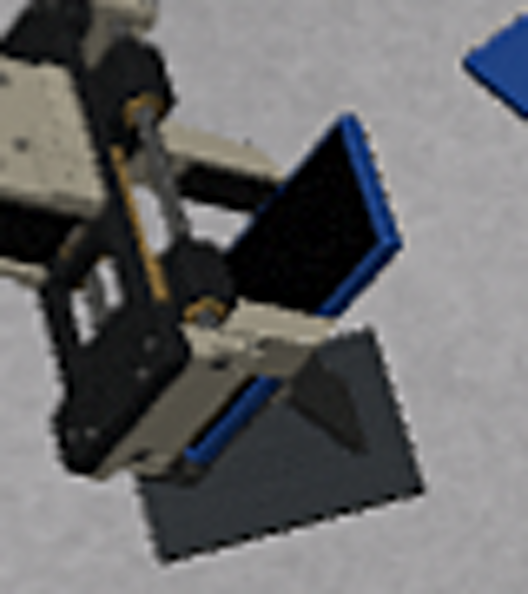

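No contact yet. I'll slide down the slope, along tool -x, in small steps and watch the force.

>>> {"method": "carry_out", "body": {
  "moves": [-0.005,0,0,0,0,0,0.5,-0.01,0,0,0,0,0,0.5,-0.015,0,0,0,0,0,0.5,-0.02,0,0,0,0,0,0.5,-0.025,0,0,0,0,0,0.5,-0.025,0,0,0,0,0,0.5,-0.025,0,0,0,0,0,0.5,-0.025,0,0,0,0,0,0.5]
}}

```text
time: 20.2
tool_pos: [566.3, -182.0, 117.7]
tcp_rot: [3.14, -0.871, 1.68]
contact_force: [-0.6, -0.7, -2.0]
grip_width: 65.4
```

```bash
python3 - <<'E'
from seat import *
o=get_obs();p,R=cur();print(o['time'],p,R.inv().apply(o['contact_force']).round(2),o['grip_width'])
print("rel to seat tgt (tool frame mm):",(R.inv().apply(p-tgt(0,0)[0])).round(1))
E
```

```text
20.2 [ 566.28234951 -182.00077947  117.74363731] [-1.95 -0.62  0.83] 65.43161687991017
rel to seat tgt (tool frame mm): [ 4.5  3.7 -4.8]
```

>>> {"method": "carry_out", "body": {
  "moves": [-0.002,0,0,0,0,0,0.5,-0.004,0,0,0,0,0,0.5,-0.006,0,0,0,0,0,0.5,-0.008,0,0,0,0,0,0.5,-0.01,0,0,0,0,0,0.5,-0.01,0,0,0,0,0,0.5,-0.01,0,0,0,0,0,0.5,-0.01,0,0,0,0,0,0.5]
}}

```text
time: 21.0
tool_pos: [566.6, -184.5, 114.7]
tcp_rot: [3.14, -0.871, 1.68]
contact_force: [-0.1, 0.1, -2.2]
grip_width: 65.1
```

```bash
cat > st.py <<'E'
from seat import *
o=get_obs();p,R=cur();print(o['time'],p,R.inv().apply(o['contact_force']).round(2),o['grip_width'])
print("rel to seat tgt (tool frame mm):",(R.inv().apply(p-tgt(0,0)[0])).round(1))
E
python3 st.py
```

```text
21.0 [ 566.5553514  -184.54941132  114.71932813] [-1.62 -0.07  1.55] 65.14048761438808
rel to seat tgt (tool frame mm): [ 0.5  3.7 -4.9]
```

>>> {"method": "carry_out", "body": {
  "moves": [-0.002,0,0,0,0,0,0.5,-0.004,0,0,0,0,0,0.5,-0.006,0,0,0,0,0,0.5,-0.006,0,0,0,0,0,0.5,-0.006,0,0,0,0,0,0.5,-0.006,0,0,0,0,0,0.5,-0.006,0,0,0,0,0,0.5,-0.006,0,0,0,0,0,0.5]
}}

```text
time: 21.8
tool_pos: [566.8, -185.7, 113.2]
tcp_rot: [3.14, -0.872, 1.681]
contact_force: [-0.0, 5.2, 3.4]
grip_width: 65.3
```

```bash
python3 st.py
```

```text
21.8 [ 566.75912262 -185.73198654  113.19009212] [5.92 0.56 1.79] 65.29888870619621
rel to seat tgt (tool frame mm): [-1.4  3.8 -4.8]
```

The foot is on the ledge: 6 N up-slope, at the predicted depth (resting on a hook would have stopped it 10 mm higher). Now I ease it in towards the plate.

>>> {"method": "carry_out", "body": {
  "moves": [0.0015,0,0.002,0,0,0,0.5,0.0015,0,0.004,0,0,0,0.5,0.0015,0,0.006,0,0,0,0.5,0.0015,0,0.008,0,0,0,0.5,0.0015,0,0.01,0,0,0,0.5,0.0015,0,0.01,0,0,0,0.5,0.0015,0,0.01,0,0,0,0.5,0.0015,0,0.01,0,0,0,0.5]
}}

```text
time: 22.6
tool_pos: [566.4, -182.9, 111.1]
tcp_rot: [3.14, -0.871, 1.68]
contact_force: [-1.4, -4.5, -0.3]
grip_width: 65.2
```

```bash
python3 st.py
```

```text
22.6 [ 566.39043048 -182.90694579  111.06340884] [-2.99 -1.85 -3.12] 65.21536952215733
rel to seat tgt (tool frame mm): [-1.2  3.7 -1.2]
```

```bash
python3 - <<'E'
from seat import *
from plant import capture
for n in("scene","top"):
    cv2.imwrite(f"pics/{n}12.png",capture(n)[:,:,::-1])
a=cv2.imread("pics/scene12.png")[205:290,205:275]
cv2.imwrite("pics/s12.png",cv2.resize(a,None,fx=7,fy=7,interpolation=cv2.INTER_CUBIC))
E
python3 st.py
```

```text
22.7 [ 566.39479257 -182.91503419  111.08132016] [-3.79 -0.87 -4.59] 65.32338366747571
rel to seat tgt (tool frame mm): [-1.2  3.7 -1.3]
```

View pics/s12.png

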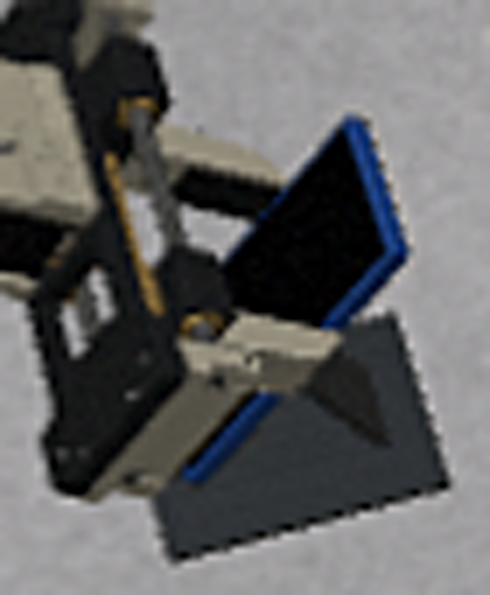

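```bash
python3 - <<'E'
import seat; from seat import *
import ik
ik.SP[:]=[563.65,-185.41,0]
c50,s50=np.cos(A50),np.sin(A50);
a=cv2.imread("pics/scene12.png")
R=seat_R();o=seat_p(0,0)
C=o+R.apply([[69,33,9],[69,-33,9],[69,33,0],[69,-33,0],[-69,33,0],[-69,33,9]])
print(((proj("scene",C)-[205,205]+.5)*7-.5).round(0).tolist())
print("lateral px per mm (crop):",((proj("scene",C[0]+R.apply([0,10,0]))-proj("scene",C[0]))*.7).round(2), "upslope",((proj("scene",C[0]+R.apply([10,0,0]))-proj("scene",C[0]))*.7).round(2))
S=np.array([(-55,-42,6),(55,-42,6),(55,42,6)],float)
print("base",((proj("scene",ik.SP+Rot.from_euler('z',SY).apply(S))-[205,205]+.5)*7-.5).round().tolist())
E
```

```text
[[413.0, 253.0], [366.0, 113.0], [392.0, 248.0], [346.0, 108.0], [185.0, 480.0], [205.0, 484.0]]
lateral px per mm (crop): [[0.73 2.17]] upslope [[ 1.58 -1.76]]
base [[168.0, 558.0], [452.0, 481.0], [395.0, 309.0]]
```

The phone appears still a few mm to the -x side. I'll overlay the ideal centred seat on the picture to measure this properly.

```bash
cat > ov.py <<'E'
import sys,seat; from seat import *
import ik
from scipy.optimize import least_squares
k=sys.argv[1]; l=float(sys.argv[2]);dn=float(sys.argv[3]);du=float(sys.argv[4])
def standlines():
    q=[(-55,-42,6),(55,-42,6),(55,42,6)]
    return np.array(q,float)
for n,box,sc,sp in(("scene",(205,205,70,85),7,[563.65,-185.41,0]),("top",(340,195,80,70),8,[562.87,-187.63,0])):
    ik.SP[:]=sp
    x,y,w,h=box
    im=cv2.imread(f"pics/{n}{k}.png")[y:y+h,x:x+w];im=cv2.resize(im,None,fx=sc,fy=sc,interpolation=cv2.INTER_CUBIC)
    def dr(P,c,close=True):
        u=((proj(n,P)-[x,y]+.5)*sc-.5);cv2.polylines(im,[np.round(u*8).astype(np.int32)],close,c,1,cv2.LINE_AA,3)
    dr(ik.SP+Rot.from_euler('z',SY).apply(standlines()),(0,255,0),False)
    R=seat_R();o=seat_p(dn,du)+R.apply([0,l,0])
    dr(o+R.apply([[69,33,9],[69,-33,9],[-69,-33,9],[-69,33,9]]),(0,255,255))
    dr(o+R.apply([[69,33,0],[69,-33,0],[-69,-33,0],[-69,33,0]]),(0,0,255))
    cv2.imwrite(f"pics/ov_{n}{k}_{sys.argv[2]}.png",im)
E
python3 ov.py 12 0 0 0
```

```text
(no output)
```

View pics/ov_scene12_0.png

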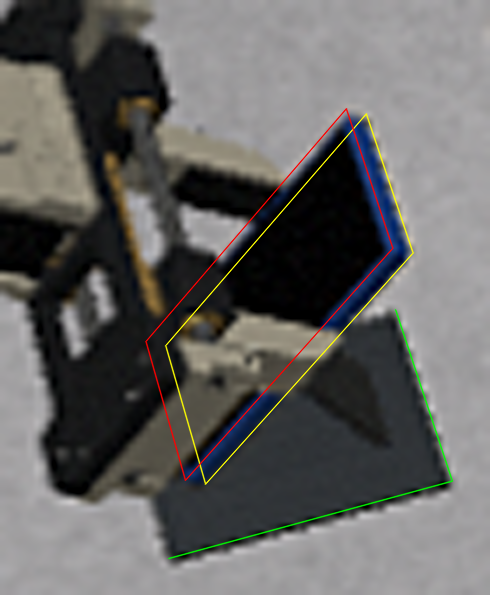

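View pics/ov_top12_0.png

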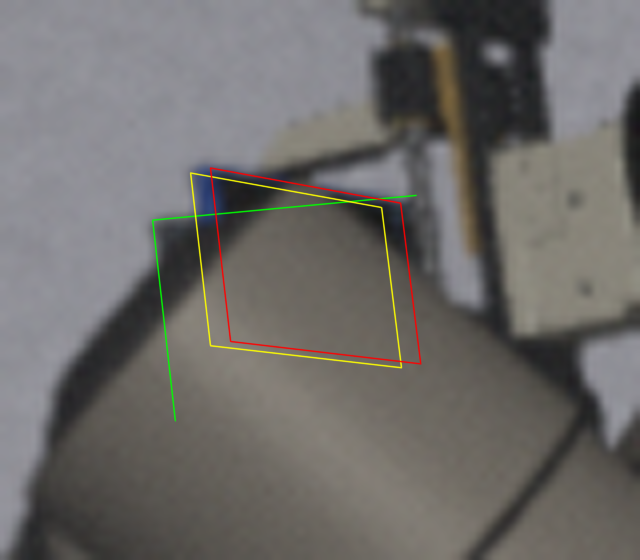

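The overlays show the phone centred to within about 1–2 mm, and the force shows its back touching the plate. I'll press it lightly down to the ledge again.

>>> {"method": "carry_out", "body": {
  "moves": [-0.001,0,0,0,0,0,0.5,-0.002,0,0,0,0,0,0.5,-0.003,0,0,0,0,0,0.5,-0.004,0,0,0,0,0,0.5,-0.005,0,0,0,0,0,0.5,-0.005,0,0,0,0,0,0.5,-0.005,0,0,0,0,0,0.5,-0.005,0,0,0,0,0,0.5]
}}

```text
time: 23.5
tool_pos: [566.4, -183.1, 110.9]
tcp_rot: [3.139, -0.874, 1.682]
contact_force: [-1.8, 0.8, 8.4]
grip_width: 65.5
```

```bash
python3 st.py
```

```text
23.5 [ 566.43730317 -183.05822451  110.91966097] [ 7.08 -1.67 -4.7 ] 65.50340054852282
rel to seat tgt (tool frame mm): [-1.4  3.7 -1.3]
```

Both the ledge (about 8 N) and the plate (about 6 N) carry the phone, so it is seated in the hand. Releasing.

>>> {"method": "carry_out", "body": {
  "moves": [0,0,0,0,0,0,0.5,0,0,0,0,0,0,0.5,0,0,0,0,0,0,0.72,0,0,0,0,0,0,0.78,0,0,0,0,0,0,0.84,0,0,0,0,0,0,0.9,0,0,0,0,0,0,1,0,0,0,0,0,0,1]
}}

```text
time: 24.3
tool_pos: [566.5, -183.0, 110.8]
tcp_rot: [3.139, -0.874, 1.682]
contact_force: [-0.2, 0.2, -0.4]
grip_width: 90.7
```

```bash
python3 st.py
```

```text
24.3 [ 566.45645745 -182.99987693  110.84801125] [-0.2  -0.17  0.41] 90.69407630803174
rel to seat tgt (tool frame mm): [-1.5  3.8 -1.2]
```

>>> {"method": "carry_out", "body": {
  "moves": [0,0,-0.03,0,0,0,1,0,0,-0.08,0,0,0,1,0,0,-0.14,0,0,0,1,0,0,-0.22,0,0,0,1,0,0,-0.3,0,0,0,1,0.08,0,-0.36,0,0,0,1,0.15,0,-0.4,0,0,0,1,0.15,0,-0.4,0,0,0,1]
}}

```text
time: 25.1
tool_pos: [575.9, -267.6, 265.2]
tcp_rot: [3.129, -0.867, 1.69]
contact_force: [0.0, -0.6, 0.3]
grip_width: 91.5
```

```bash
python3 log.py; python3 - <<'E'
from h import *
from plant import capture
for n in("scene","top"): cv2.imwrite(f"pics/{n}13.png",capture(n)[:,:,::-1])
E
python3 ov.py 13 0 0 0; python3 - <<'E'
from h import *
a=cv2.imread("pics/scene13.png")[205:290,205:275];cv2.imwrite("pics/s13.png",cv2.resize(a,None,fx=7,fy=7,interpolation=cv2.INTER_CUBIC))
E
```

```text
t 25.1
q [np.float64(-0.7895), np.float64(0.9082), np.float64(0.736), np.float64(0.6069), np.float64(2.1464), np.float64(-0.7394)]
p [np.float64(575.9375), np.float64(-267.6062), np.float64(265.2069)]
r [np.float64(3.1287), np.float64(-0.8667), np.float64(1.6905)]
g 91.48300328556454
[ 0.  -0.6  0.3]
```

View pics/scene13.png

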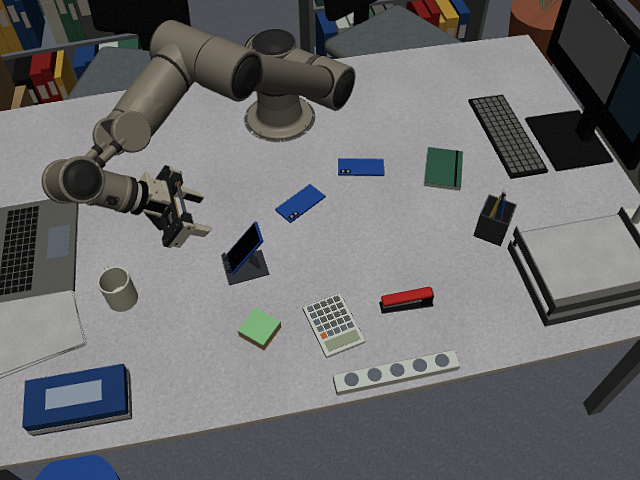

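View pics/s13.png

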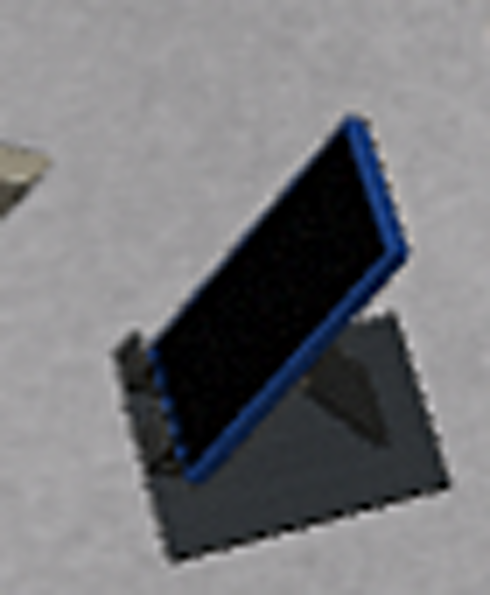

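View pics/ov_scene13_0.png

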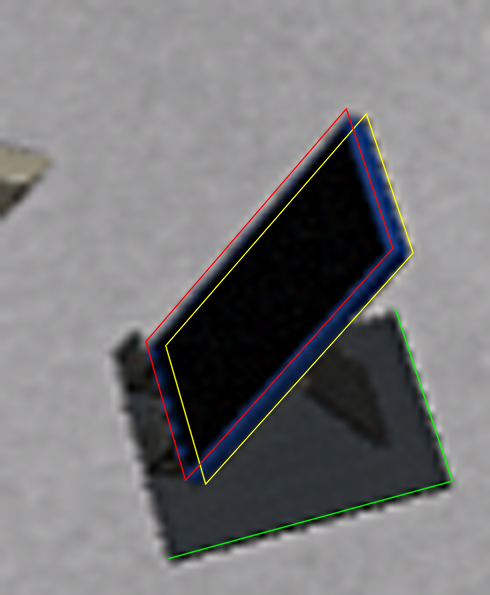

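View pics/top13.png

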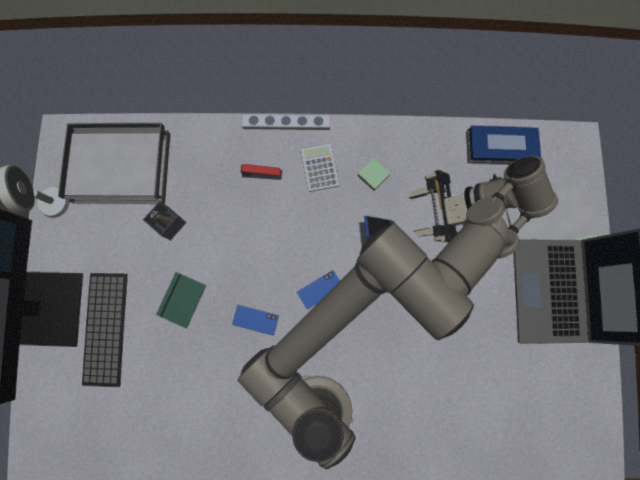

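The phone stands in the hooks, leaning on the plate with the screen out, and the other items look unmoved. The forearm blocks part of the top view, so I'll swing it aside for a final check of the centring.

```bash
python3 -c "
from go import *
p,R=cur();Z=Rot.from_euler('z',-.25)
rel(Z.apply(p)+[0,0,30],Z*R)"
```

```text
shift [-0.1418 -0.245  -0.2862] turn [-0.365 -0.001  0.307] mm 161.0064444896188 deg 14.323944878270574
```

>>> {"method": "carry_out", "body": {
  "moves": [-0.02,-0.03,-0.04,-0.05,0,0.04,1,-0.04,-0.07,-0.09,-0.1,0,0.09,1,-0.07,-0.12,-0.14,-0.17,0,0.15,1,-0.1,-0.17,-0.2,-0.25,0,0.21,1,-0.12,-0.21,-0.25,-0.31,0,0.26,1,-0.142,-0.245,-0.286,-0.365,0,0.307,1,-0.142,-0.245,-0.286,-0.365,0,0.307,1,-0.142,-0.245,-0.286,-0.365,0,0.307,1]
}}

```text
time: 26.0
tool_pos: [491.0, -401.5, 289.3]
tcp_rot: [3.14, -0.874, 1.431]
contact_force: [0.4, 0.6, -0.3]
grip_width: 92.4
```

```bash
python3 log.py; python3 - <<'E'
from h import *
from plant import capture
for n in("scene","top"): cv2.imwrite(f"pics/{n}14.png",capture(n)[:,:,::-1])
b=cv2.imread("pics/top14.png")[195:265,340:420];cv2.imwrite("pics/t14.png",cv2.resize(b,None,fx=8,fy=8,interpolation=cv2.INTER_CUBIC))
E
python3 ov.py 14 0 0 0
```

```text
t 26.0
q [np.float64(-1.0402), np.float64(0.9011), np.float64(0.6912), np.float64(0.6308), np.float64(2.1966), np.float64(-0.6954)]
p [np.float64(491.0353), np.float64(-401.5433), np.float64(289.2811)]
r [np.float64(3.1396), np.float64(-0.874), np.float64(1.431)]
g 92.44673639445774
[ 0.4  0.6 -0.3]
```

View pics/t14.png

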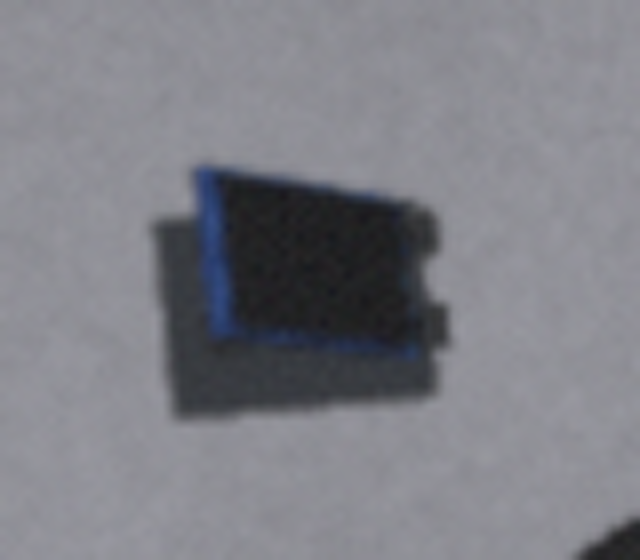

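View pics/ov_top14_0.png

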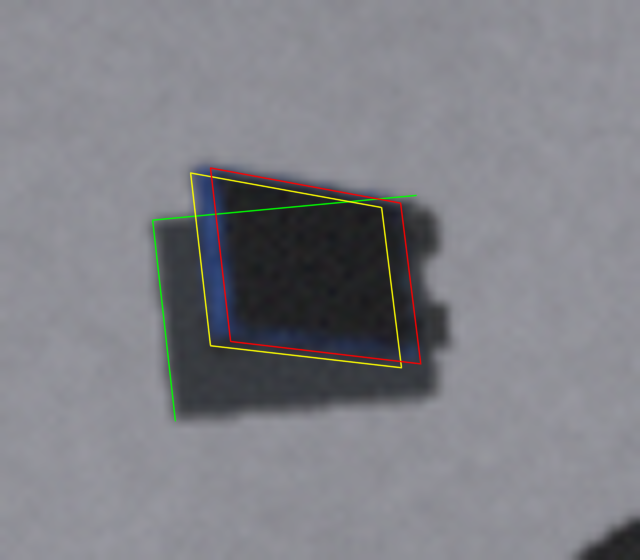

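In the top view the phone's foot edge spans rows 200–355 (middle about 277) and the two hooks span rows 203–348 (middle about 277). That makes it centred to about 1 mm. Last check: have the other things stayed put?

```bash
python3 - <<'E'
from h import *
for n in("scene","top"):
    a=cv2.GaussianBlur(cv2.imread(f"pics/{n}0.png"),(5,5),0);b=cv2.GaussianBlur(cv2.imread(f"pics/{n}14.png"),(5,5),0)
    m=(cv2.absdiff(a,b).max(2)>30).astype(np.uint8)
    k,l,st,c=cv2.connectedComponentsWithStats(m);print(n,[s.tolist() for s in st[1:] if s[4]>15])
# phone still? compare 13 and 14
a=cv2.imread("pics/scene13.png")[215:290,220:275];b=cv2.imread("pics/scene14.png")[215:290,220:275];print(cv2.absdiff(a,b).max(2).mean(), (cv2.absdiff(a,b).max(2)>40).sum())
E
```

```text
scene [[291, 0, 8, 17, 94], [313, 0, 8, 10, 45], [452, 0, 27, 29, 272], [119, 5, 77, 53, 2460], [421, 6, 72, 82, 2333], [298, 12, 26, 35, 331], [276, 18, 13, 7, 31], [283, 23, 14, 9, 91], [458, 29, 8, 6, 37], [0, 38, 347, 180, 15485], [243, 49, 4, 7, 20], [254, 56, 21, 6, 50], [94, 149, 5, 5, 21], [91, 158, 7, 8, 35], [342, 199, 54, 38, 1062], [226, 221, 38, 48, 596], [232, 253, 19, 20, 36]]
top [[252, 204, 265, 209, 15943], [523, 213, 90, 52, 1607], [364, 216, 23, 21, 153], [483, 217, 5, 7, 22], [466, 219, 6, 5, 24], [472, 220, 13, 8, 79], [489, 230, 3, 11, 30], [585, 233, 35, 44, 1064], [244, 239, 43, 44, 935], [512, 238, 12, 24, 219], [565, 244, 9, 13, 59], [548, 246, 22, 61, 862], [568, 274, 11, 10, 68], [516, 285, 3, 29, 66], [432, 286, 29, 34, 528], [45, 316, 210, 164, 13234], [64, 321, 14, 25, 182], [86, 330, 8, 10, 39], [108, 341, 4, 5, 16], [106, 348, 4, 5, 17], [112, 356, 5, 8, 28], [92, 369, 4, 6, 17], [85, 377, 4, 5, 17], [294, 390, 27, 30, 405], [336, 396, 18, 31, 210], [328, 405, 13, 11, 66], [255, 431, 63, 49, 1576], [320, 433, 33, 37, 416]]
4.092121212121212 0
```

View pics/scene14.png

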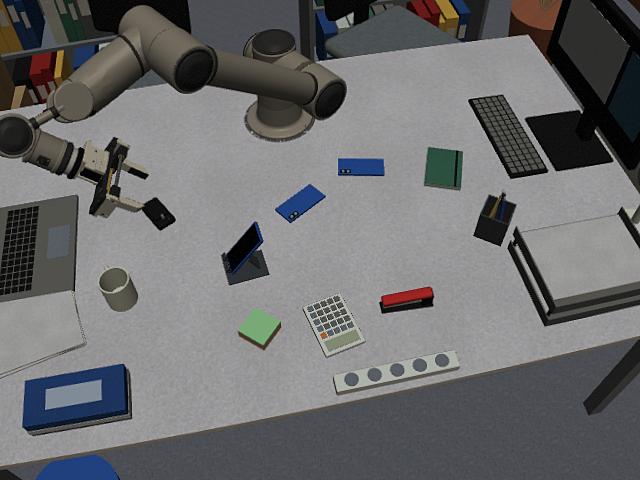

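View pics/top14.png

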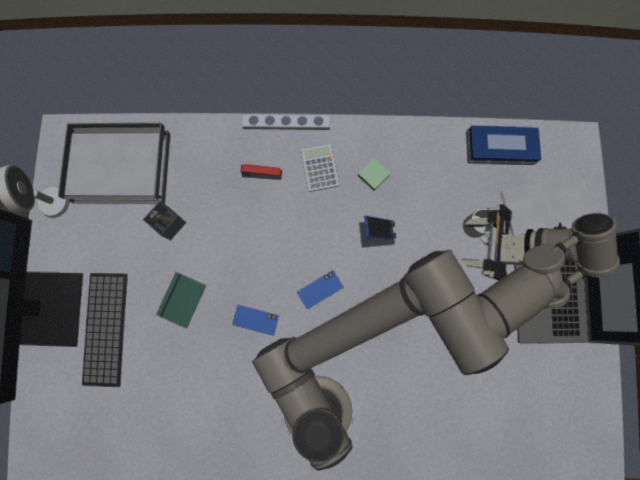

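The mouse at (158,213), the mug, the notes and the rest are where they were. The phone is on the stand and nothing touches it, so I'm handing in.

```bash
python3 -c "
from plant import *
print(close_job())"
```

```text
the job is handed in; nothing more can be done
None
```

The phone is standing on the stand: camera end up, foot in the two hooks, back against the plate and screen out. I let go of it and backed the arm away, handing in at about 26 s of the 64 s.

- **Which phone:** I took the one farthest from the base, about 500 mm out.
- **How it went:** Joint 4's range ruled out seating it from the first grip. So I gripped it across the width, turned it, and hinged it on its foot to lie screen up. I then regripped it from the screen side, lowered it onto the ledge and eased it against the plate before opening.
- **Slip:** While hinging down, near the end of the arc, the phone slid out of the pads. It dropped the last few centimetres or less onto the desk. It lay whole and flat, and I regripped it there; the final seating was done in the hand.
- **Seating:** Just before release the ledge carried about 8 N and the plate about 6 N. The phone did not move between the two pictures taken after release.
- **Centring:** The top view puts it within about 1 mm of the middle of the hooks. The scene view suggested 1–2 mm off to the side; the calibration is only good to about 2 mm, so I left it.
- **Other things:** None has visibly moved. In the final pictures the gripper partly hides the mug from above, and the arm hides the mouse from above, but the scene view shows both in place.

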